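Pay out three reward tokens into the participant's cup

ROBOT

A 6-joint arm with a two-finger parallel gripper is mounted at the origin on the work surface. World frame = base frame: x ahead of the robot, y to its left, z up, the work surface at z = 0. Lengths are in mm, angles in rad, forces in N, time in s.
With the tool pointing down it reaches from about 400 to 925 mm from the base axis. Payload 12.5 kg.
Tool frame: the origin (TCP) lies at the very end of the fingers, on their centre line; the grasp point (between the pads) lies env.grip_point_offset behind it (env.grip_point_offset is the distance from the TCP to the grasp point, in mm); y points along the fingers, z is the direction in which the jaws open and shut, and the axes are right-handed (so a half turn about y gives the same grasp; the last joint's range is limited). The gripper opens to 95 mm and grips with 3 to 60 N. Pads are 20 mm wide; open, the fingers measure 119 mm over their backs; the gripper's body (75 mm by 180 mm) begins 59 mm behind the grasp point.
Start: joints at [-1.335, 0.491, 1.559, -0, 1.092, -0.106], TCP at [209.513, -588.856, 214.661] pointing down, gripper open.
Joint ranges: [-3.1, 3.1], [-0.84, 2.19], [0.05, 2.79], [-1.13, 4.28], [0.06, 2.93], [-2.69, 2.69]. Speed limits (rad/s): [2.22, 2.22, 2.79, 3.14, 3.14, 3.14].

INTERFACE

Orientations are given as [roll, pitch, yaw] about the fixed x, y, z axes, in that order (R = Rz(yaw) Ry(pitch) Rx(roll)).
In Python, from cell import readout, read_camera, env, nets gives the robot as it stands.
- The arm moves only by the tool apply_moves, never from a script. Its argument "increments" is a list of rows, each a list of 3 entries, a list of its own where there are three numbers: the shift along the tool's x, y, z in cm, then the turn, a rotation vector about the tool's x, y, z in degrees, then the finger opening in cm, from 0 to 9.51. A call has exactly 5 rows; each row shifts and turns the pose as measured when the row begins, along the tool's axes as they then stand; what a row does not reach is not made up. A row lasts 1/8 s, in which the tool goes at most 62.5 mm and 10.7 degrees, less where a joint would pass 70% of its speed; a pose out of reach is approached as far as the arm can. A call with a gripper value outside its range is refused whole. The fingers move at their own pace and stop on an object; the grip force is fixed at half the most. Time passes only in rows, so rows that do not move let the fingers close, or fill a call up. It gives the time, the measured TCP pose, the force and the opening at its end, in the units of the state.
- readout.state(): the state, without advancing time (a new reading comes with each control period).
- read_camera(name): name is "side" or "top"; returns a dict with "img" (400x640x3 uint8, red, green, blue), "vfov" (degrees; the focal length in pixels is half the picture's height over the tangent of half this angle, whatever the lens; pixels are square), "cx", "cy" (the principal point, pixels), "distortion" ([k1, k2, p1, p2, k3] as OpenCV has them; the pictures are not rectified), "rvec" (rotation vector, rad) and "tvec" (3), from world to camera coordinates, as OpenCV has them. Camera axes: x right, y down, z forward; pixel columns grow to the right and rows downward; lengths in mm; the calibration is good to about 2 mm. A picture is of the moment at which its call begins. There is no depth.
- env.job_done(): hands the job in, once; it reports no verdict.
Trained networks look in a picture, given as the dict that the camera call returned (one of the last four; its "shot" number tells which), for a name from the list of things; names that differ only in an ending like _2 or _b are one class to them, and where a whole thing is asked for, a point or a joint stands for the part that bears it (a point fixed in the world has none). Each returns a list of dicts, best first, with "confidence" (0 to 1); they miss things now and then, are a little off and sometimes report something else, mostly with a low value. They report only what shows in the picture. A call takes as long as a camera call.
- nets.look_for(picture, thing): "point" ([x, y, z] in mm, in the coordinates of the camera as it stood for that picture, good to about 4 mm: the middle of the surface that is visible of it).
- nets.mark_of(picture, thing): "point" ([x, y, z] in mm, in the coordinates of the camera as it stood for that picture, good to about 4 mm: a listed point, or the origin of a listed thing).
The state is a dict: "t": time; "joints": joint angles; "qvel": joint speeds; "tau": joint torques, N m; "eef_pos": TCP position; "tcp_rot": TCP orientation; "ft_force": force on the tool from outside, world axes, zero at the start; "moment": the same for the moment, N m; "opening": opening from 0.0 (shut) to 1.0 (fully open).
Only numpy, scipy, OpenCV 4.12 (cv2) and the standard library are available. Lean on these libraries where they do the work, as an engineer would, in place of code of your own. Each camera call takes 0.05 s, during which the arm holds its last target. There are 200 camera calls.

TASK

Pay out the participant's three reward tokens: stand the steel cup upright on the black rubber mat under the lip of the dispenser's tipping pan, and work the red lever right down and back up exactly three times so that three tokens lie in the pan. Then tip the pan right over by its side handle to dump all three into the cup, and ease it back upright without letting it drop. Leave the cup with its tokens on the mat, and do not disturb the other things on the desk.

Things in the scene. Friction and masses are not known exactly. Their poses are not given: they have to be found in the camera images.
- dispenser: Fixed token dispenser. Origin on the desk under the pan's hinge; +X = the way the pan pours, +Y = side of the pan handle. In its frame (mm): base plate x -196..-14, y +-42, 8 high; side plates y +-(30..35), x -160..-70, 133 high (212 at x -146..-110); arms to the pan's hinge at those y, x -74..5, z 68..88. With the pan upright nothing of it is beyond x = 8.
- cup_spot (a point): Centre of the round black rubber mat (72 mm across, 1 mm thin) on the desk where the cup stands to catch the tokens: dispenser frame (31, 0, 0) mm. The pan's lip (at x = 7 mm, z = 75..90) overhangs the rim of a cup standing here by a few mm, so bring the cup in from the +X side or aslant under the lip, not straight down; the tokens fall at x = 10..30 mm.
- magazine (a point): Point on the axis of the clear upright token magazine (outside 39 mm wide, top 171 mm above the desk), 9 mm above its bed: dispenser frame (-83, 0, 134) mm. Tokens not paid out stay stacked here.
- lever_pad (a point): Centre of the top face of the red pad (36 mm square) at the end of the dispenser's lever; moves with it. Press down from above. Pivot at dispenser frame (-128, 0, 200) mm; the pad centre goes on an 81 mm arc from (-203, 0, 230) up to (-208, 0, 191) mm fully down.
- lever (a joint): Lever angle, rad: 0 = up, 0.5 = fully down on its stop. Sprung: about 3 N on the pad to start, 8 N at the bottom; comes up by itself. Each stroke past 0.45 pushes the lowest token from the magazine into the pan; once the lever is back up the next token drops into place. A part stroke may leave a token half-way.
- pan (a joint): Pan angle, rad: 0 = upright on its stop, 1.4 = fully tipped on its stop, pouring over the lip into the cup. Over-centre, no spring: it balances near 0.8 and falls by its own weight to whichever side it is let go on (about 1 N at the handle holds it). Dropped from half-way it slams; eased means slower than 4 rad/s.
- pan_hinge (a point): Middle of the pan's hinge line, at its pouring lip: dispenser frame (0, 0, 78) mm; the line is parallel to dispenser Y.
- pan_handle (a point): Middle of the round black handle bar of the pan: 14 mm diameter, parallel to dispenser Y, y = 43..105 mm, on a crank arm at y 38..43. Circles the hinge line at 75 mm radius, at angle (pan - 0.55) from straight up toward +X: dispenser frame (-39, 75, 142) mm upright, (56, 75, 127) tipped. Grip from above, closing along X; the bar turns in the grip.
- pan_in (a point): Point 12 mm above the middle of the aluminium pan's floor; moves with the pan. Pan inside 66 mm long, 44 mm wide, walls 30 mm at the back, 8 mm at the lip; upright, the floor slopes 12 degrees down to the back.
- cup_center (a point): Steel cup, round, open top: 58 mm high, outside diameter 54 mm at the base, 64 mm at the rim, wall 3 mm, 90 to 145 g. Point on its axis half-way up; z axis points out of the mouth. On the mat its rim is 20 mm below the pan's hinge.
- token1_center (a point): Blue metal token, disc 30 mm diameter, 6 mm thick, 12 g; its centre. At the start number 1 of 6 from the bottom of the stack in the magazine (to be paid out).
- token2_center (a point): Blue metal token, disc 30 mm diameter, 6 mm thick, 12 g; its centre. At the start number 2 of 6 from the bottom of the stack in the magazine (to be paid out).
- token3_center (a point): Blue metal token, disc 30 mm diameter, 6 mm thick, 12 g; its centre. At the start number 3 of 6 from the bottom of the stack in the magazine (to be paid out).
- token4_center (a point): Blue metal token, disc 30 mm diameter, 6 mm thick, 12 g; its centre. At the start number 4 of 6 from the bottom of the stack in the magazine (stays in the magazine).
- token5_center (a point): Blue metal token, disc 30 mm diameter, 6 mm thick, 12 g; its centre. At the start number 5 of 6 from the bottom of the stack in the magazine (stays in the magazine).
- token6_center (a point): Blue metal token, disc 30 mm diameter, 6 mm thick, 12 g; its centre. At the start number 6 of 6 from the bottom of the stack in the magazine (stays in the magazine).
- gel_jar_center (a point): Bystander: green jar with white lid, standing, 60 mm diameter, 82 mm high; its centre. Loose.
- mouse_center (a point): Bystander: black computer mouse, 60 x 104 x 36 mm (long along its own y); its centre. Loose.
- tape_center (a point): Bystander: roll of white tape lying flat, 84 mm diameter, 25 mm high; its centre. Loose.
- bottle_center (a point): Bystander: white bottle with yellow cap standing beside the lever, on the handle side, 52 mm diameter, 145 mm high; its centre. Loose.

How it is judged (in metres and radians):
On the way, in this order (a step that is already met when the one before it is completed fails the run):
1. the first token lies in the pan and the lever is back up (distance between token1_center and pan_in below 0.05 m and value of joint lever below 0.06 rad), for 0.1 s.
2. the second token lies in the pan and the lever is back up (all of step 1 and distance between token2_center and pan_in below 0.05 m), for 0.1 s.
3. the third token lies in the pan and the lever is back up (all of step 2 and distance between token3_center and pan_in below 0.05 m), for 0.1 s.
4. the pan is tipped right over and the three tokens are in the cup (value of joint pan above 1.25 rad and horizontal distance between each of token1_center, token2_center, token3_center and cup_center below 0.027 m and z of token1_center in the frame of cup_center between -0.03 and 0.03 m and z of token2_center in the frame of cup_center between -0.03 and 0.03 m and z of token3_center in the frame of cup_center between -0.03 and 0.03 m), for 0.1 s.
At the end, for the whole second after the job is handed in: Tokens 1 to 3 lie inside the cup, which stands upright on the desk within 30 mm of the mat's centre; tokens 4 to 6 are stacked in the magazine; the pan is upright on its stop (below 0.08 rad) and the lever is up (below 0.06 rad) (horizontal distance between each of token1_center, token2_center, token3_center and cup_center below 0.027 m and z of token1_center in the frame of cup_center between -0.03 and 0.03 m and z of token2_center in the frame of cup_center between -0.03 and 0.03 m and z of token3_center in the frame of cup_center between -0.03 and 0.03 m and distance between each of token4_center, token5_center, token6_center and magazine below 0.02 m and value of joint pan below 0.08 rad and value of joint lever below 0.06 rad and horizontal distance between cup_center and cup_spot below 0.03 m and angle between cup_center's own z axis and vertical below 0.1 rad and height (world z) of cup_center below 0.04 m); the robot touches nothing.
It fails at once if the pan is let drop back upright instead of being eased (faster than 4 rad/s) (velocity of joint pan below -4 rad/s).
It fails at once if the green jar is pushed more than 20 mm or knocked over (distance of gel_jar_center from where it was at the start of the episode above 0.02 m or angle between gel_jar_center's own z axis and vertical above 0.5 rad).
It fails at once if the computer mouse is pushed more than 20 mm or knocked over (distance of mouse_center from where it was at the start of the episode above 0.02 m or angle between mouse_center's own z axis and vertical above 0.5 rad).
It fails at once if the tape roll is pushed more than 20 mm or knocked over (distance of tape_center from where it was at the start of the episode above 0.02 m or angle between tape_center's own z axis and vertical above 0.5 rad).
It fails at once if the white bottle is pushed more than 20 mm or knocked over (distance of bottle_center from where it was at the start of the episode above 0.02 m or angle between bottle_center's own z axis and vertical above 0.5 rad).
It also fails if it takes over 64 s, if anything falls off the work surface, if the arm or the gripper's body presses on something with over 40 N, if the wrist force passes 120 N, or if a joint passes its speed limit or range.

## Working session

There is one attempt and no reset: what is moved stays moved. The work goes in short steps, Python scripts to look and compute and a tool call to move; the robot and the scene stay as the last step left them, time stands still between calls to the robot, and variables do not carry over. Pictures are saved under pics/ and viewed, about 8 in all and at most 12, crops included, and the job is handed in when it is done.

Besides the shell and the picture viewer there is one more tool, called after ">>>" in YAML: its name, and indented under it one key for each argument. apply_moves: Moves the arm, as the interface text tells. Its arguments: {"type":"object","properties":{"increments":{"type":"array"}},"required":["increments"]}

```bash
ls; mkdir -p pics; cat > h.py <<'E'
import numpy as np, cv2
from cell import readout, read_camera, env, nets
def w(pic,p):
    R=cv2.Rodrigues(np.array(pic["rvec"],float))[0]
    return R.T@(np.array(p,float)-np.array(pic["tvec"],float).ravel())
def K(pic):
    f=pic["img"].shape[0]/2/np.tan(np.radians(pic["vfov"]/2))
    return np.array([[f,0,pic["cx"]],[0,f,pic["cy"]],[0,0,1.]])
def proj(pic,P):
    return cv2.projectPoints(np.array(P,float).reshape(-1,1,3),np.array(pic["rvec"],float),np.array(pic["tvec"],float),K(pic),np.array(pic["distortion"],float))[0].reshape(-1,2)
def save(pic,name): cv2.imwrite("pics/"+name,pic["img"][:,:,::-1])
E
python3 - <<'E'
from h import *
print(readout.state(), env.grip_point_offset)
for c in ("side","top"):
    p=read_camera(c); save(p,c+"0.png")
    R=cv2.Rodrigues(np.array(p["rvec"],float))[0]; print(c,(-R.T@np.array(p["tvec"]).ravel()).round(),R[2].round(2),p["vfov"])
    for n in "dispenser cup_spot magazine lever_pad pan_hinge pan_handle cup_center gel_jar_center mouse_center tape_center bottle_center".split():
        print(n,[(w(p,d["point"]).round(1).tolist(),round(d["confidence"],2)) for d in nets.mark_of(p,n)[:2]])
E
```

```text
pics
{'t': 0.0, 'joints': array([-1.33460438e+00,  4.91531287e-01,  1.55948567e+00, -2.47664740e-05,
        1.09171623e+00, -1.05617343e-01]), 'qvel': array([-3.00009425e-04,  4.12171091e-04, -8.99254547e-05, -1.49362404e-03,
        1.45177406e-04, -2.92205001e-04]), 'tau': array([-2.48576362e-03, -6.12656736e+01, -2.58184290e+01,  6.91674650e-02,
        4.83084668e-02, -9.11652569e-05]), 'eef_pos': array([ 209.43773755, -588.58003294,  214.06684757]), 'tcp_rot': array([-1.57193283e+00,  9.83943152e-05, -2.79977199e+00]), 'ft_force': array([-0.76352685, -0.28641652, -0.34501158]), 'moment': array([-0.01037242, -0.01070428,  0.01708141]), 'opening': 0.9995875277687408} 18.8
side [508. 629. 846.] [ 0.06 -0.62 -0.79] 47.97799676992542
dispenser [([557.1, 9.5, 1.0], 0.91)]
cup_spot [([561.5, 43.1, 0.8], 0.88)]
magazine [([563.1, -77.5, 135.6], 0.71)]
lever_pad [([552.7, -193.3, 225.6], 0.86)]
pan_hinge [([552.1, 9.7, 81.0], 0.87)]
pan_handle [([478.2, -32.2, 144.6], 0.57), ([557.6, 39.1, -1.2], 0.2)]
cup_center [([442.4, 208.2, 26.3], 0.75), ([558.0, 13.3, -0.4], 0.24)]
gel_jar_center [([562.6, 355.9, 45.4], 0.69)]
mouse_center [([451.0, 379.6, 17.9], 0.83)]
tape_center [([587.5, 234.1, 14.6], 0.89), ([560.3, 40.9, 1.9], 0.52)]
bottle_center [([464.8, -160.8, 72.9], 0.8)]
top [ 388.  102. 1033.] [ 0.19 -0.01 -0.98] 51.36903518942192
dispenser [([556.9, 9.2, -4.3], 0.66), ([468.8, -164.2, 75.8], 0.52)]
cup_spot [([559.4, 48.4, 2.3], 0.63)]
magazine [([554.3, -70.0, 133.3], 0.7)]
lever_pad [([445.8, 373.8, 18.1], 0.66), ([548.8, -195.7, 235.5], 0.62)]
pan_hinge [([556.6, 11.3, 81.4], 0.83)]
pan_handle [([481.1, -28.1, 141.2], 0.92)]
cup_center [([440.2, 213.4, 29.2], 0.87)]
gel_jar_center [([557.6, 353.0, 39.4], 0.92)]
mouse_center [([447.0, 375.6, 18.4], 0.78)]
tape_center [([584.0, 229.6, 14.0], 0.77)]
bottle_center [([466.9, -165.6, 73.2], 0.93)]
```

```bash
python3 - <<'E'
from h import *
from scipy.optimize import least_squares
loc={"dispenser":(0,0,0),"cup_spot":(31,0,0),"magazine":(-83,0,134),"lever_pad":(-203,0,230),"pan_hinge":(0,0,78),"pan_handle":(-39,75,142)}
A=[];B=[]
pics=[]
for rep in range(3):
  for c in ("side","top"):
    p=read_camera(c); pics.append(p)
    for n in loc:
      for d in nets.mark_of(p,n)[:1]:
        if d["confidence"]>.5: A.append(loc[n]);B.append(w(p,d["point"]))
A=np.array(A,float);B=np.array(B)
def T(q,A): c,s=np.cos(q[2]),np.sin(q[2]); return np.c_[q[0]+c*A[:,0]-s*A[:,1],q[1]+s*A[:,0]+c*A[:,1]]
r=least_squares(lambda q:(T(q,A)-B[:,:2]).ravel(),[557,10,1.57],loss="soft_l1",f_scale=4)
q=r.x;print("pose",q,len(A),np.abs(r.fun).max());np.save("q.npy",q)
cup=[w(p,d["point"]) for p in pics for d in nets.mark_of(p,"cup_center")[:1]];print(np.round(cup,1))
print([w(p,d["point"]).round(1).tolist() for p in pics for d in nets.mark_of(p,"bottle_center")[:1]])
# overlay
def W(P): P=np.array(P,float); return np.c_[T(q,P),P[:,2]]
for p,c in zip(pics[-2:],("side","top")):
    im=np.ascontiguousarray(p["img"][:,:,::-1])
    pl=W([(-196,-42,8),(-196,42,8),(-14,42,8),(-14,-42,8),(-128+18,30,212),(-128-18,30,212),(-39,43,142),(-39,105,142),(31,0,1),(67,0,1),(-5,0,1),(31,36,1),(31,-36,1),(-203,0,230),(-83,19.5,171),(-83,-19.5,171)])
    for u in proj(p,pl): cv2.circle(im,tuple(int(round(v)) for v in u),2,(0,0,255),-1)
    cm=np.median(np.array(cup),0)
    a=np.linspace(0,6.28,24)
    for rr,z in((27,0),(32,58)):
        for u in proj(p,np.c_[cm[0]+rr*np.cos(a),cm[1]+rr*np.sin(a),0*a+z]): cv2.circle(im,tuple(int(round(v)) for v in u),1,(0,255,0),-1)
    cv2.imwrite(f"pics/{c}1.png",im)
E
```

```text
pose [556.3195369   10.64102372   1.56656854] 34 302.9535456802721Traceback (most recent call last):
  File "<stdin>", line 16, in <module>
ValueError: only the last four pictures can be asked about
```

```bash
cat >> h.py <<'E'
q=np.load("q.npy")
def W(P):
    P=np.array(P,float); c,s=np.cos(q[2]),np.sin(q[2])
    return np.c_[q[0]+c*P[:,0]-s*P[:,1],q[1]+s*P[:,0]+c*P[:,1],P[:,2]]
def dots(im,p,P,col):
    for u in proj(p,P): cv2.circle(im,tuple(int(round(v)) for v in u),1,col,-1)
E
python3 - <<'E'
from h import *
cup=[];bot=[];pics=[]
for c in ("side","top","side","top"):
    p=read_camera(c);pics.append(p)
    cup+=[w(p,d["point"]) for d in nets.mark_of(p,"cup_center")[:1]]
    bot+=[w(p,d["point"]) for d in nets.mark_of(p,"bottle_center")[:1]]
print(np.round(cup,1),np.round(bot,1)); cm=np.median(np.array(cup),0); a=np.linspace(0,6.28,24)
for p,c in zip(pics[-2:],("side","top")):
    im=np.ascontiguousarray(p["img"][:,:,::-1])
    dots(im,p,W([(-196,-42,8),(-196,42,8),(-14,42,8),(-14,-42,8),(-128+18,30,212),(-128-18,30,212),(-39,43,142),(-39,105,142),(31,0,1),(67,0,1),(-5,0,1),(31,36,1),(31,-36,1),(-203,0,230),(-83,19.5,171),(-83,-19.5,171)]),(0,0,255))
    for rr,z in((27,0),(32,58)): dots(im,p,np.c_[cm[0]+rr*np.cos(a),cm[1]+rr*np.sin(a),0*a+z],(0,255,0))
    cv2.imwrite(f"pics/{c}1.png",im)
E
```

```text
[[444.6 211.9  27.4]
 [438.1 213.1  29.4]
 [439.9 209.8  27.2]
 [437.6 213.   27.1]] [[ 465.2 -160.1   70.8]
 [ 467.3 -162.5   73.2]
 [ 467.9 -167.7   73.6]]
```

View pics/side1.png

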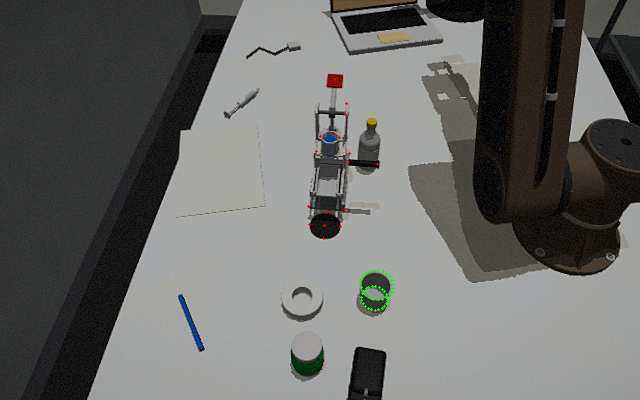

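View pics/top1.png

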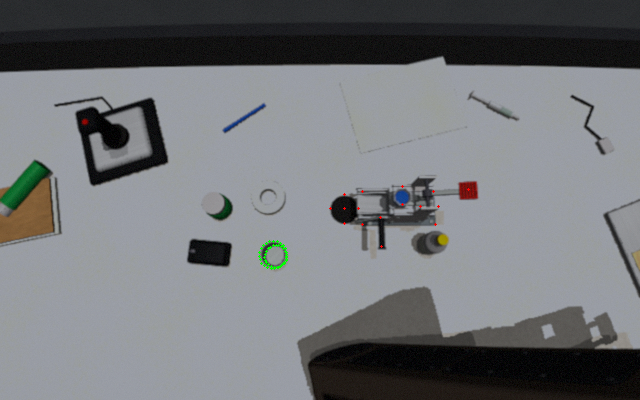

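```bash
python3 - <<'E'
from h import *
out=[]
a=np.linspace(0,6.28,40)
for c,(x0,y0) in (("side",(270,60)),("top",(320,150))):
    p=read_camera(c); im=cv2.resize(p["img"][:,:,::-1],None,fx=4,fy=4,interpolation=cv2.INTER_CUBIC)
    P=W([(-203+18*i,18*j,230+3*i) for i in(-1,1) for j in (-1,1)]+[(-39,43,142),(-39,105,142),(-196,-42,8),(-196,42,8),(-14,42,8),(-14,-42,8)]+[(31+36*np.cos(t),36*np.sin(t),1) for t in a]+[(-83+19.5*np.cos(t),19.5*np.sin(t),171) for t in a])
    for u in proj(p,P): cv2.circle(im,tuple(int(round(4*v+1.5)) for v in u),1,(0,255,0),-1)
    out.append(cv2.resize(im[y0*4:y0*4+ (190*4 if c=="side" else 110*4), x0*4:x0*4+(120*4 if c=="side" else 165*4)],None,fx=.75,fy=.75))
h=max(o.shape[0] for o in out)
out=[cv2.copyMakeBorder(o,0,h-o.shape[0],0,0,cv2.BORDER_CONSTANT) for o in out]
o=np.hstack(out);o=o[:600,:];print(o.shape);o=o[:, :800] if o.shape[1]<=800 else cv2.resize(o,None,fx=800/o.shape[1],fy=800/o.shape[1]);cv2.imwrite("pics/z1.png",o)
E
```

```text
(570, 855, 3)
```

View pics/z1.png

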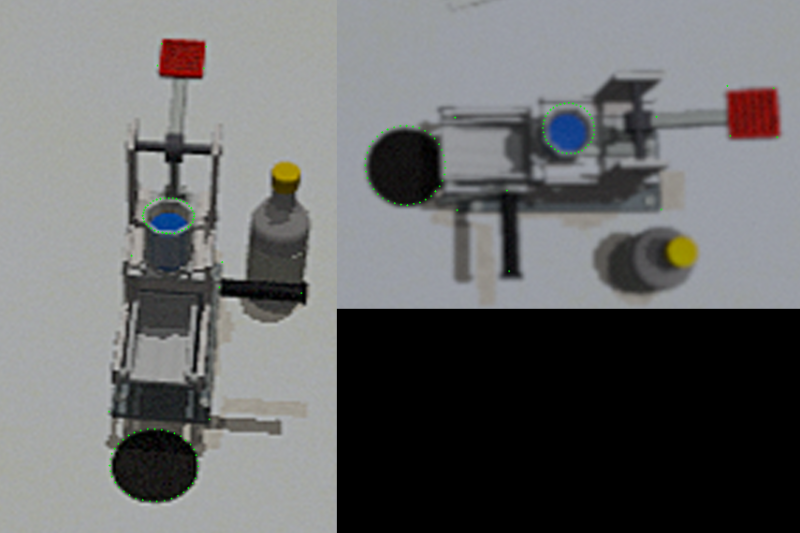

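```bash
cat >> h.py <<'E'
from scipy.spatial.transform import Rotation as Ro
def tool(yaw,tilt=0): # tool down at yaw (deg); tilt about own z (deg)
    return Ro.from_euler("xyz",[-90,0,yaw],degrees=True)*Ro.from_rotvec([0,0,tilt],degrees=True)
def cur():
    s=readout.state(); return np.array(s["eef_pos"]),Ro.from_euler("xyz",s["tcp_rot"]),s
def plan(wps,op,step=50,deg=9):
    """wps: list of (pos,Rotation); prints increment rows"""
    p,R,s=cur(); rows=[]
    print("t",round(s["t"],2),"pos",p.round(1),"F",s["ft_force"].round(1),"j",s["joints"].round(2))
    for P,T in wps:
        P=np.array(P,float); d=(R.inv()*T).as_rotvec()
        n=max(1,int(np.ceil(max(np.linalg.norm(P-p)/step,np.degrees(np.linalg.norm(d))/deg))))
        for i in range(n):
            rows.append([(R.inv().apply(P-p)/n/10).round(1).tolist(),np.degrees(d/n).round(0).tolist(),op]); R=R*Ro.from_rotvec(d/n)
            # shift expressed in the current tool axes
            rows[-1][0]=((R*Ro.from_rotvec(-d/n)).inv().apply(P-p)/n/10).round(1).tolist()
        p,R=P,T
    while len(rows)%5: rows.append([[0,0,0],[0,0,0],op])
    for i in range(0,len(rows),5): print(rows[i:i+5])
E
python3 - <<'E'
from h import *
T=tool(-90,0);print(T.as_matrix().round(2), tool(-90,25).apply([0,1,0]))
plan([([430,-200,270],tool(-160)),([440,180,200],tool(-90))],9.5)
E
```

```text
[[ 0.  0.  1.]
 [-1.  0.  0.]
 [ 0. -1.  0.]] [ 1.11022302e-16  4.22618262e-01 -9.06307787e-01]
t 4.0 pos [ 209.5 -588.9  214.7] F [ 0.4  0.4 -0.1] j [-1.33  0.49  1.56 -0.    1.09 -0.11]
[[[-3.4, -0.6, -2.9], [-0.0, -0.0, 0.0], 9.5], [[-3.4, -0.6, -2.9], [-0.0, -0.0, 0.0], 9.5], [[-3.4, -0.6, -2.9], [-0.0, -0.0, 0.0], 9.5], [[-3.4, -0.6, -2.9], [-0.0, -0.0, 0.0], 9.5], [[-3.4, -0.6, -2.9], [-0.0, -0.0, 0.0], 9.5]]
[[[-3.4, -0.6, -2.9], [-0.0, -0.0, 0.0], 9.5], [[-3.4, -0.6, -2.9], [-0.0, -0.0, 0.0], 9.5], [[-3.4, -0.6, -2.9], [-0.0, -0.0, 0.0], 9.5], [[-3.4, -0.6, -2.9], [-0.0, -0.0, 0.0], 9.5], [[-3.4, -0.6, -2.9], [-0.0, -0.0, 0.0], 9.5]]
[[[-1.7, 0.9, -4.4], [0.0, -9.0, 0.0], 9.5], [[-2.4, 0.9, -4.1], [0.0, -9.0, 0.0], 9.5], [[-3.0, 0.9, -3.7], [0.0, -9.0, 0.0], 9.5], [[-3.5, 0.9, -3.2], [0.0, -9.0, 0.0], 9.5], [[-4.0, 0.9, -2.6], [0.0, -9.0, 0.0], 9.5]]
[[[-4.3, 0.9, -2.0], [0.0, -9.0, 0.0], 9.5], [[-4.6, 0.9, -1.3], [0.0, -9.0, 0.0], 9.5], [[-4.7, 0.9, -0.6], [0.0, -9.0, 0.0], 9.5], [[0, 0, 0], [0, 0, 0], 9.5], [[0, 0, 0], [0, 0, 0], 9.5]]
```

>>> apply_moves:
  increments:
    - [[-3.4, -0.6, -2.9], [0, 0, 0], 9.5]
    - [[-3.4, -0.6, -2.9], [0, 0, 0], 9.5]
    - [[-3.4, -0.6, -2.9], [0, 0, 0], 9.5]
    - [[-3.4, -0.6, -2.9], [0, 0, 0], 9.5]
    - [[-3.4, -0.6, -2.9], [0, 0, 0], 9.5]

```text
t: 4.62
eef_pos: [322.6, -391.9, 244.5]
tcp_rot: [-1.571, 0.0, -2.804]
ft_force: [1.3, -0.3, -0.3]
opening: 0.998
```

>>> apply_moves:
  increments:
    - [[-3.4, -0.6, -2.9], [0, 0, 0], 9.5]
    - [[-3.4, -0.6, -2.9], [0, 0, 0], 9.5]
    - [[-3.4, -0.6, -2.9], [0, 0, 0], 9.5]
    - [[-3.4, -0.6, -2.9], [0, 0, 0], 9.5]
    - [[-3.4, -0.6, -2.9], [0, 0, 0], 9.5]

```text
t: 5.25
eef_pos: [438.0, -192.2, 276.5]
tcp_rot: [-1.569, 0.001, -2.805]
ft_force: [-0.5, -0.6, -0.3]
opening: 1.001
```

```bash
python3 - <<'E'
from h import *
C=np.array([440,212,36.]);T=tool(-90,-25);a=T.apply([0,1,0]);print(a)
plan([(C+18.8*a-80*a,T)],9.5,step=58,deg=9.5)
E
```

```text
[ 2.77555756e-16 -4.22618262e-01 -9.06307787e-01]
t 5.25 pos [ 438.  -192.2  276.5] F [-0.5 -0.6 -0.3] j [-0.55  0.21  1.82 -0.    1.11  0.68]
[[[-1.6, 2.0, -4.5], [2.0, -8.0, -2.0], 9.5], [[-2.3, 1.8, -4.3], [2.0, -8.0, -2.0], 9.5], [[-2.9, 1.6, -4.0], [2.0, -8.0, -2.0], 9.5], [[-3.5, 1.4, -3.6], [2.0, -8.0, -2.0], 9.5], [[-4.0, 1.1, -3.1], [2.0, -8.0, -2.0], 9.5]]
[[[-4.4, 0.8, -2.6], [2.0, -8.0, -2.0], 9.5], [[-4.8, 0.6, -2.0], [2.0, -8.0, -2.0], 9.5], [[-5.0, 0.3, -1.4], [2.0, -8.0, -2.0], 9.5], [[-5.2, 0.1, -0.7], [2.0, -8.0, -2.0], 9.5], [[0, 0, 0], [0, 0, 0], 9.5]]
```

>>> apply_moves:
  increments:
    - [[-1.6, 2.0, -4.5], [2, -8, -2], 9.5]
    - [[-2.3, 1.8, -4.3], [2, -8, -2], 9.5]
    - [[-2.9, 1.6, -4.0], [2, -8, -2], 9.5]
    - [[-3.5, 1.4, -3.6], [2, -8, -2], 9.5]
    - [[-4.0, 1.1, -3.1], [2, -8, -2], 9.5]

```text
t: 5.88
eef_pos: [440.1, 52.1, 172.9]
tcp_rot: [-1.455, -0.223, -2.098]
ft_force: [0.3, -1.0, -0.5]
opening: 1.0
```

```bash
python3 - <<'E'
from h import *
C=np.array([440,212,36.]);T=tool(-90,-25);a=T.apply([0,1,0])
plan([(C+18.8*a-80*a,T)],9.5,step=58,deg=9.5)
E
```

```text
t 5.88 pos [440.1  52.1 172.9] F [ 0.3 -1.  -0.5] j [ 0.12  0.33  2.01 -0.33  0.87  0.85]
[[[-4.4, 0.8, -2.4], [1.0, -7.0, -3.0], 9.5], [[-4.7, 0.6, -1.9], [1.0, -7.0, -3.0], 9.5], [[-4.9, 0.3, -1.3], [1.0, -7.0, -3.0], 9.5], [[-5.0, 0.1, -0.6], [1.0, -7.0, -3.0], 9.5], [[0, 0, 0], [0, 0, 0], 9.5]]
```

>>> apply_moves:
  increments:
    - [[-4.4, 0.8, -2.4], [1, -7, -3], 9.5]
    - [[-4.7, 0.6, -1.9], [1, -7, -3], 9.5]
    - [[-4.9, 0.3, -1.3], [1, -7, -3], 9.5]
    - [[-5.0, 0.1, -0.6], [1, -7, -3], 9.5]
    - [[0, 0, 0], [0, 0, 0], 9.5]

```text
t: 6.5
eef_pos: [440.7, 246.9, 85.5]
tcp_rot: [-1.562, -0.477, -1.57]
ft_force: [-0.8, -0.6, -0.7]
opening: 0.999
```

```bash
python3 - <<'E'
from h import *
C=np.array([440,212,36.]);T=tool(-90,-25);a=T.apply([0,1,0])
plan([(C-61.2*a,T),(C+18.8*a,T)],9.5,step=35)
out=[]
p=read_camera("top"); save(p,"top2.png")
cv2.imwrite("pics/top2c.png",cv2.resize(p["img"][180:320,180:380,::-1],None,fx=3,fy=3))
E
```

```text
t 6.5 pos [440.7 246.9  85.5] F [-0.8 -0.6 -0.7] j [ 0.59  0.63  1.83 -0.47  1.01  0.91]
[[[1.1, -0.1, -0.1], [-1.0, 0.0, 2.0], 9.5], [[0.0, 2.7, -0.0], [0.0, 0.0, 0.0], 9.5], [[0.0, 2.7, -0.0], [0.0, 0.0, 0.0], 9.5], [[0.0, 2.7, -0.0], [0.0, 0.0, 0.0], 9.5], [[0, 0, 0], [0, 0, 0], 9.5]]
```

View pics/top2c.png

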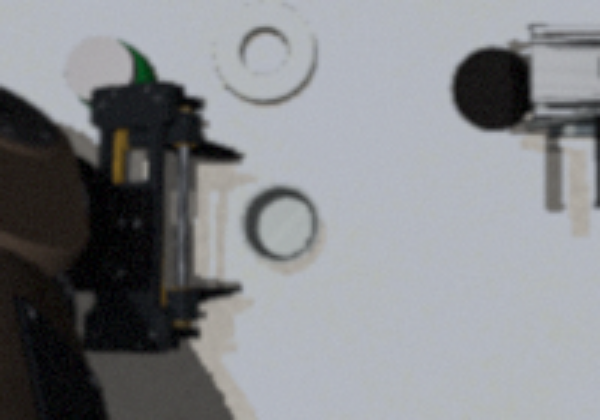

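>>> apply_moves:
  increments:
    - [[1.1, 0, -0.1], [-0.5, 0, 2], 9.5]
    - [[0, 2.7, 0], [0, 0, 0], 9.5]
    - [[0, 2.7, 0], [0, 0, 0], 9.5]
    - [[0, 2.6, 0], [0, 0, 0], 9.5]
    - [[0, 0, 0], [0, 0, 0], 9.5]

```text
t: 7.18
eef_pos: [441.5, 196.6, 21.4]
tcp_rot: [-1.563, -0.435, -1.586]
ft_force: [0.9, 0.1, -0.0]
opening: 1.002
```

```bash
python3 - <<'E'
from h import *
C=np.array([440,212,36.]);T=tool(-90,-25);a=T.apply([0,1,0])
plan([(C+18.8*a,T)],9.5,step=35)
p=read_camera("side"); save(p,"s3.png")
cv2.imwrite("pics/s3c.png",cv2.resize(p["img"][210:370,280:480,::-1],None,fx=3,fy=3))
E
```

```text
t 7.17 pos [441.5 196.6  21.4] F [ 0.9  0.1 -0. ] j [ 0.49  0.69  1.94 -0.55  0.8   0.95]
[[[-0.8, -0.1, -0.2], [-0.0, -1.0, -0.0], 9.5], [[0, 0, 0], [0, 0, 0], 9.5], [[0, 0, 0], [0, 0, 0], 9.5], [[0, 0, 0], [0, 0, 0], 9.5], [[0, 0, 0], [0, 0, 0], 9.5]]
```

View pics/s3c.png

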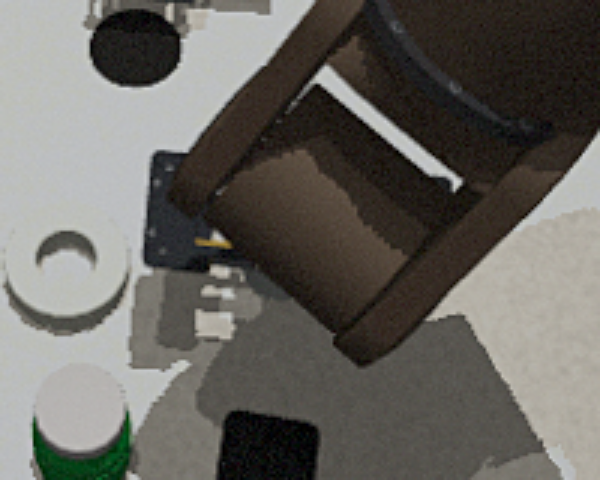

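>>> apply_moves:
  increments:
    - [[-0.8, 0, -0.1], [0, -1, 0], 9.5]
    - [[0, 0, 0], [0, 0, 0], 6]
    - [[0, 0, 0], [0, 0, 0], 3]
    - [[0, 0, 0], [0, 0, 0], 3]
    - [[0, 0, 0], [0, 0, 0], 3]

```text
t: 7.85
eef_pos: [442.3, 206.3, 21.5]
tcp_rot: [-1.565, -0.432, -1.567]
ft_force: [0.4, -0.8, -0.3]
opening: 0.64
```

```bash
python3 - <<'E'
from h import *
p,R,s=cur();print(s["opening"],p,R.as_euler("xyz",True))
T=tool(-90,-25)
plan([(p+[0,0,35],R),(p+[58,-40,35],T),([556.5,130-8,p[2]+30],T)],3,step=35)
E
```

```text
0.6397599158190197 [442.26464732 206.26007088  21.46308934] [-89.67529949 -24.76944849 -89.81066607]
t 7.85 pos [442.3 206.3  21.5] F [ 0.4 -0.8 -0.3] j [ 0.51  0.7   1.93 -0.54  0.8   0.94]
[[[1.5, -3.2, 0.0], [0.0, 0.0, 0.0], 3], [[1.2, 0.6, 1.9], [-0.0, 0.0, -0.0], 3], [[1.2, 0.6, 1.9], [-0.0, 0.0, -0.0], 3], [[1.2, 0.6, 1.9], [-0.0, 0.0, -0.0], 3], [[1.3, 0.8, 1.9], [0.0, 0.0, 0.0], 3]]
[[[1.3, 0.8, 1.9], [0.0, 0.0, 0.0], 3], [[1.3, 0.8, 1.9], [0.0, 0.0, 0.0], 3], [[0, 0, 0], [0, 0, 0], 3], [[0, 0, 0], [0, 0, 0], 3], [[0, 0, 0], [0, 0, 0], 3]]
```

>>> apply_moves:
  increments:
    - [[1.5, -3.2, 0], [0, 0, 0], 3]
    - [[1.2, 0.6, 1.9], [0, 0, 0], 3]
    - [[1.2, 0.6, 1.9], [0, 0, 0], 3]
    - [[1.2, 0.6, 1.9], [0, 0, 0], 3]
    - [[1.3, 0.7, 1.9], [0, 0, 0], 3]

```text
t: 8.48
eef_pos: [520.8, 149.7, 55.1]
tcp_rot: [-1.567, -0.433, -1.565]
ft_force: [0.2, -0.6, -0.6]
opening: 0.633
```

>>> apply_moves:
  increments:
    - [[1.3, 0.6, 1.9], [0, 0, 0], 3]
    - [[1.3, 0.6, 1.9], [0, 0, 0], 3]
    - [[0, 0, 0], [0, 0, 0], 3]
    - [[0, 0, 0], [0, 0, 0], 3]
    - [[0, 0, 0], [0, 0, 0], 3]

```text
t: 9.1
eef_pos: [562.1, 117.6, 54.0]
tcp_rot: [-1.569, -0.433, -1.567]
ft_force: [-0.2, -0.1, -1.1]
opening: 0.636
```

```bash
python3 - <<'E'
from h import *
p,R,s=cur();print(s["opening"],p,R.as_euler("xyz",True))
T=tool(-90,-25)
plan([([556.4,100,27],T),([556.4,35.9,27],T)],3,step=25)
pic=read_camera("side")
print([(w(pic,d["point"]).round(1),d["confidence"]) for d in nets.mark_of(pic,"cup_center")[:2]])
cv2.imwrite("pics/s4c.png",cv2.resize(pic["img"][150:310,250:450,::-1],None,fx=3,fy=3))
E
```

```text
0.6363468857561408 [562.06725239 117.63669341  54.04757585] [-89.91235748 -24.82558055 -89.77404347]
t 9.1 pos [562.1 117.6  54. ] F [-0.2 -0.1 -1.1] j [ 0.28  0.7   1.76 -0.55  0.89  0.67]
[[[0.2, 1.6, -0.3], [-0.0, 0.0, -0.0], 3], [[0.2, 1.6, -0.3], [-0.0, 0.0, -0.0], 3], [[1.9, 0.9, -0.0], [0.0, 0.0, 0.0], 3], [[1.9, 0.9, -0.0], [0.0, 0.0, 0.0], 3], [[1.9, 0.9, -0.0], [0.0, 0.0, 0.0], 3]]
[]
```

View pics/s4c.png

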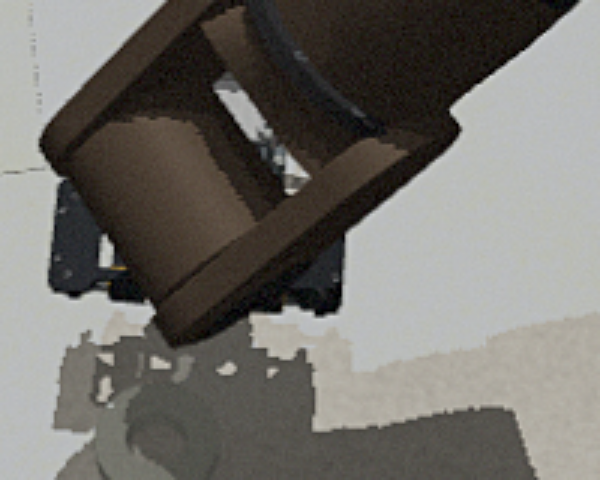

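>>> apply_moves:
  increments:
    - [[0.2, 1.5, -0.3], [0, 0, 0], 3]
    - [[0.2, 1.5, -0.3], [0, 0, 0], 3]
    - [[1.9, 0.9, 0], [0, 0, 0], 3]
    - [[1.9, 0.9, 0], [0, 0, 0], 3]
    - [[0, 0, 0], [0, 0, 0], 3]

```text
t: 9.82
eef_pos: [555.1, 54.9, 25.9]
tcp_rot: [-1.571, -0.434, -1.565]
ft_force: [0.7, -0.2, -1.2]
opening: 0.636
```

```bash
python3 - <<'E'
from h import *
p,R,s=cur();print(s["opening"],p,R.as_euler("xyz",True))
T=tool(-90,-25)
plan([([556.4,35.9,27],T),([556.4,35.9,22.7],T)],3,step=15)
pic=read_camera("top")
cv2.imwrite("pics/t5c.png",cv2.resize(pic["img"][150:290,260:460,::-1],None,fx=3,fy=3))
E
```

```text
0.6364590582781848 [555.06314266  54.92723985  25.9057343 ] [-90.00668896 -24.84018166 -89.69135138]
t 9.82 pos [555.1  54.9  25.9] F [ 0.7 -0.2 -1.2] j [ 0.18  0.72  1.84 -0.63  0.77  0.68]
[[[0.9, 0.4, 0.1], [-0.0, 0.0, -0.0], 3], [[0.9, 0.4, 0.1], [-0.0, 0.0, -0.0], 3], [[-0.2, 0.4, -0.0], [0.0, 0.0, 0.0], 3], [[0, 0, 0], [0, 0, 0], 3], [[0, 0, 0], [0, 0, 0], 3]]
```

View pics/t5c.png

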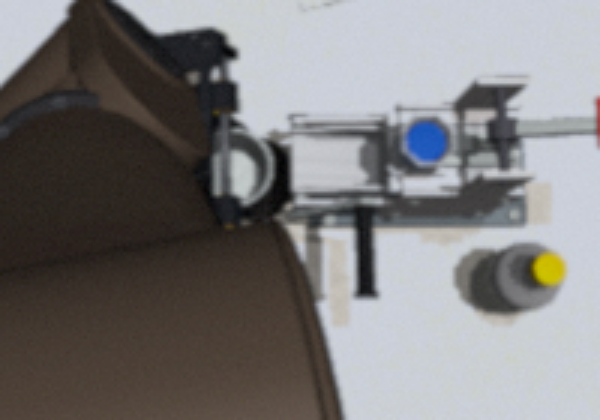

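>>> apply_moves:
  increments:
    - [[0.9, 0.4, 0.1], [0, 0, 0], 3]
    - [[0.7, 0.3, 0.1], [0, 0, 0], 3]
    - [[0, 0, 0], [0, 0, 0], 3]
    - [[0, 0, 0], [0, 0, 0], 3]
    - [[-0.1, 0.2, 0], [0, 0, 0], 3]

```text
t: 10.5
eef_pos: [558.1, 37.5, 24.7]
tcp_rot: [-1.568, -0.433, -1.565]
ft_force: [0.1, -0.2, -1.1]
opening: 0.637
```

```bash
python3 - <<'E'
from h import *
pic=read_camera("top");print([(w(pic,d["point"]).round(1),d["confidence"]) for d in nets.mark_of(pic,"cup_center")[:2]])
T=tool(-90,-25)
plan([([556.4,35.9,22.5],T)],3,step=15)
E
```

```text
[(array([555.6,  45.7,  30.4]), 0.63)]
t 10.6 pos [557.9  37.6  24.4] F [-0.3  0.3 -0.8] j [ 0.15  0.72  1.85 -0.65  0.75  0.67]
[[[0.1, 0.2, -0.2], [-0.0, 0.0, -0.0], 3], [[0, 0, 0], [0, 0, 0], 3], [[0, 0, 0], [0, 0, 0], 3], [[0, 0, 0], [0, 0, 0], 3], [[0, 0, 0], [0, 0, 0], 3]]
```

Lower the last 2 mm, nudge forward, release.

>>> apply_moves:
  increments:
    - [[0.15, 0.2, -0.1], [0, 0, 0], 3]
    - [[0, 0, 0], [0, 0, 0], 3]
    - [[0, 0, 0], [0, 0, 0], 9.5]
    - [[0, 0, 0], [0, 0, 0], 9.5]
    - [[0, 0, 0], [0, 0, 0], 9.5]

```text
t: 11.22
eef_pos: [556.9, 35.4, 23.3]
tcp_rot: [-1.569, -0.433, -1.565]
ft_force: [0.1, 0.5, -0.7]
opening: 0.895
```

```bash
python3 - <<'E'
from h import *
p,R,s=cur();print(s["opening"]);a=R.apply([0,1,0])
plan([(p-80*a,R)],9.5,step=20)
E
```

```text
0.8953717468160729
t 11.22 pos [556.9  35.4  23.3] F [ 0.1  0.5 -0.7] j [ 0.15  0.72  1.85 -0.66  0.75  0.67]
[[[0.0, -2.0, -0.0], [0.0, 0.0, 0.0], 9.5], [[0.0, -2.0, -0.0], [0.0, 0.0, 0.0], 9.5], [[0.0, -2.0, -0.0], [0.0, 0.0, 0.0], 9.5], [[0.0, -2.0, -0.0], [0.0, 0.0, 0.0], 9.5], [[0, 0, 0], [0, 0, 0], 9.5]]
```

>>> apply_moves:
  increments:
    - [[0, -2, 0], [0, 0, 0], 9.5]
    - [[0, -2, 0], [0, 0, 0], 9.5]
    - [[0, -4, 0], [0, 0, 0], 9.5]
    - [[0, -5, 0], [0, 0, 0], 9.5]
    - [[0, -5, 0], [0, 0, 0], 9.5]

```text
t: 11.85
eef_pos: [554.8, 114.3, 193.6]
tcp_rot: [-1.574, -0.431, -1.563]
ft_force: [0.9, -0.2, 0.7]
opening: 1.0
```

```bash
python3 - <<'E'
from h import *
p,R,s=cur();P=W([(-205,0,0)])[0];print(P)
plan([([555,20,330],tool(-135,-10)),([P[0],P[1],290],tool(-180))],0,step=55,deg=9.5)
E
```

```text
[ 555.45284311 -194.35714418    0.        ]
t 11.85 pos [554.8 114.3 193.6] F [ 0.9 -0.2  0.7] j [ 0.28  0.5   1.67 -0.46  1.13  0.51]
[[[2.4, -1.4, -0.0], [-2.0, 7.0, 2.0], 0], [[2.3, -1.5, 0.2], [-2.0, 7.0, 2.0], 0], [[2.2, -1.6, 0.5], [-2.0, 7.0, 2.0], 0], [[2.1, -1.7, 0.7], [-2.0, 7.0, 2.0], 0], [[1.9, -1.8, 0.8], [-2.0, 7.0, 2.0], 0]]
[[[1.7, -1.9, 1.0], [-2.0, 7.0, 2.0], 0], [[2.8, 1.3, 3.0], [-1.0, 9.0, 2.0], 0], [[2.4, 1.2, 3.5], [-1.0, 9.0, 2.0], 0], [[1.8, 1.1, 3.8], [-1.0, 9.0, 2.0], 0], [[1.3, 1.0, 4.1], [-1.0, 9.0, 2.0], 0]]
[[[0.6, 0.9, 4.2], [-1.0, 9.0, 2.0], 0], [[0, 0, 0], [0, 0, 0], 0], [[0, 0, 0], [0, 0, 0], 0], [[0, 0, 0], [0, 0, 0], 0], [[0, 0, 0], [0, 0, 0], 0]]
```

>>> apply_moves:
  increments:
    - [[2.4, -1.4, 0], [-2, 7, 2], 0]
    - [[2.3, -1.5, 0.2], [-2, 7, 2], 0]
    - [[2.2, -1.6, 0.5], [-2, 7, 2], 0]
    - [[2.1, -1.7, 0.7], [-2, 7, 2], 0]
    - [[1.9, -1.8, 0.8], [-2, 7, 2], 0]

```text
t: 12.48
eef_pos: [553.2, 41.0, 320.2]
tcp_rot: [-1.534, -0.223, -2.214]
ft_force: [0.3, 0.2, 0.1]
opening: 0.53
```

>>> apply_moves:
  increments:
    - [[1.7, -1.9, 1.0], [-2, 7, 2], 0]
    - [[2.8, 1.3, 3.0], [-1, 9, 2], 0]
    - [[2.4, 1.2, 3.5], [-1, 9, 2], 0]
    - [[1.8, 1.1, 3.8], [-1, 9, 2], 0]
    - [[1.3, 1.0, 4.1], [-1, 9, 2], 0]

```text
t: 13.1
eef_pos: [555.8, -146.1, 322.6]
tcp_rot: [-1.555, -0.006, -2.98]
ft_force: [1.0, -0.7, 0.7]
opening: 0.026
```

```bash
python3 - <<'E'
from h import *
P=W([(-205,0,0)])[0]
plan([([P[0],P[1],270],tool(-180))],0,step=55,deg=9.5)
p=read_camera("side")
for n in("cup_center","lever_pad"): print(n,[(w(p,d["point"]).round(1),round(d["confidence"],2)) for d in nets.mark_of(p,n)[:1]])
im=np.ascontiguousarray(p["img"][:,:,::-1]);a=np.linspace(0,6.28,30)
dots(im,p,W([(31+36*np.cos(t),36*np.sin(t),1) for t in a]),(0,255,0))
cv2.imwrite("pics/s6c.png",cv2.resize(im[60:260,250:450],None,fx=3,fy=3))
E
```

```text
t 13.1 pos [ 555.8 -146.1  322.6] F [ 1.  -0.7  0.7] j [-0.36  0.33  1.53 -0.02  1.28  1.05]
[[[0.4, 2.7, 2.3], [-0.0, 5.0, 0.0], 0], [[0.2, 2.6, 2.4], [-0.0, 5.0, 0.0], 0], [[0, 0, 0], [0, 0, 0], 0], [[0, 0, 0], [0, 0, 0], 0], [[0, 0, 0], [0, 0, 0], 0]]
cup_center [(array([557.7,  38.3,  27.9]), 0.65)]
lever_pad [(array([ 553.7, -193.3,  228.7]), 0.77)]
```

View pics/s6c.png

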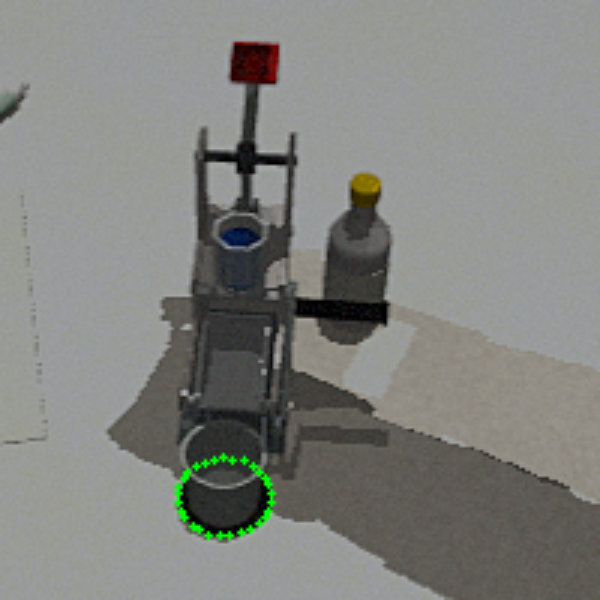

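>>> apply_moves:
  increments:
    - [[0.4, 2.7, 2.3], [0, 5, 0], 0]
    - [[0.2, 2.6, 2.4], [0, 5, 0], 0]
    - [[0, 1, 0], [0, 0, 0], 0]
    - [[0, 1, 0], [0, 0, 0], 0]
    - [[0, 0, 0], [0, 0, 0], 0]

```text
t: 13.88
eef_pos: [556.3, -189.7, 253.4]
tcp_rot: [-1.554, 0.001, -3.141]
ft_force: [0.2, 0.4, 1.4]
opening: 0.002
```

```bash
python3 - <<'E'
from h import *
P=W([(-205,0,0)])[0]
plan([([P[0],P[1],240],tool(-180)),([P[0],P[1],190],tool(-180))],0,step=12,deg=9.5)
E
```

```text
t 13.88 pos [ 556.3 -189.7  253.4] F [0.2 0.4 1.4] j [-0.43  0.4   1.61 -0.02  1.13  1.14]
[[[0.0, 0.7, 0.2], [-0.0, 0.0, -0.0], 0], [[0.0, 0.7, 0.2], [-0.0, 0.0, -0.0], 0], [[0.0, 1.0, -0.0], [0.0, 0.0, 0.0], 0], [[0.0, 1.0, -0.0], [0.0, 0.0, 0.0], 0], [[0.0, 1.0, -0.0], [0.0, 0.0, 0.0], 0]]
[[[0.0, 1.0, -0.0], [0.0, 0.0, 0.0], 0], [[0.0, 1.0, -0.0], [0.0, 0.0, 0.0], 0], [[0, 0, 0], [0, 0, 0], 0], [[0, 0, 0], [0, 0, 0], 0], [[0, 0, 0], [0, 0, 0], 0]]
```

>>> apply_moves:
  increments:
    - [[0, 1, 0.4], [0, 0, 0], 0]
    - [[0, 1, 0], [0, 0, 0], 0]
    - [[0, 1, 0], [0, 0, 0], 0]
    - [[0, 1, 0], [0, 0, 0], 0]
    - [[0, 1, 0], [0, 0, 0], 0]

```text
t: 14.5
eef_pos: [557.7, -195.4, 203.6]
tcp_rot: [-1.549, 0.006, -3.138]
ft_force: [-2.2, -2.4, 8.0]
opening: 0.003
```

```bash
python3 - <<'E'
from h import *
plan([([555.4,-194.4,189],tool(-180))],0,step=10)
E
```

```text
t 14.5 pos [ 557.7 -195.4  203.6] F [-2.2 -2.4  8. ] j [-0.44  0.45  1.67 -0.02  1.01  1.14]
[[[0.1, 0.7, -0.1], [-1.0, 0.0, -0.0], 0], [[0.1, 0.7, -0.1], [-1.0, 0.0, -0.0], 0], [[0, 0, 0], [0, 0, 0], 0], [[0, 0, 0], [0, 0, 0], 0], [[0, 0, 0], [0, 0, 0], 0]]
```

>>> apply_moves:
  increments:
    - [[0, 0.6, 0], [0, 0, 0], 0]
    - [[0, 0.5, 0], [0, 0, 0], 0]
    - [[0, 0.3, 0], [0, 0, 0], 0]
    - [[0, 0.2, 0], [0, 0, 0], 0]
    - [[0, 0, 0], [0, 0, 0], 0]

```text
t: 15.12
eef_pos: [557.7, -195.4, 193.0]
tcp_rot: [-1.548, 0.01, -3.139]
ft_force: [-3.4, -0.9, 7.9]
opening: 0.005
```

>>> apply_moves:
  increments:
    - [[0, 0.3, 0], [0, 0, 0], 0]
    - [[0, 0.3, 0], [0, 0, 0], 0]
    - [[0, 0.3, 0], [0, 0, 0], 0]
    - [[0, 0.3, 0], [0, 0, 0], 0]
    - [[0, 0, 0], [0, 0, 0], 0]

```text
t: 15.75
eef_pos: [557.7, -195.4, 193.0]
tcp_rot: [-1.544, 0.02, -3.138]
ft_force: [-3.1, -0.5, 7.9]
opening: 0.005
```

>>> apply_moves:
  increments:
    - [[0, 0.4, 0], [0, 0, 0], 0]
    - [[0, 0.5, 0], [0, 0, 0], 0]
    - [[0, 0.6, 0], [0, 0, 0], 0]
    - [[0, 0.7, 0], [0, 0, 0], 0]
    - [[0, 0.8, 0], [0, 0, 0], 0]

```text
t: 16.38
eef_pos: [558.6, -195.5, 190.4]
tcp_rot: [-1.534, 0.039, -3.137]
ft_force: [-30.6, 13.2, 86.6]
opening: 0.004
```

>>> apply_moves:
  increments:
    - [[0, -1, 0], [0, 0, 0], 0]
    - [[0, -1.5, 0], [0, 0, 0], 0]
    - [[0, -1.5, 0], [0, 0, 0], 0]
    - [[0, -1.5, 0], [0, 0, 0], 0]
    - [[0, 0, 0], [0, 0, 0], 0]

```text
t: 17.0
eef_pos: [556.4, -193.4, 249.9]
tcp_rot: [-1.533, 0.043, -3.137]
ft_force: [-0.6, 0.0, -0.2]
opening: 0.007
```

```bash
python3 - <<'E'
from h import *
plan([([555.4,-194.4,245],tool(-180))],0,step=10)
for c in("side","top"):
  p=read_camera(c)
  for n in("token1_center","lever_pad","pan_in"): print(c,n,[(w(p,d["point"]).round(1),round(d["confidence"],2)) for d in nets.mark_of(p,n)[:3]])
  if c=="side": cv2.imwrite("pics/s7c.png",cv2.resize(p["img"][60:260,250:450,::-1],None,fx=3,fy=3))
E
```

```text
t 17.0 pos [ 556.4 -193.4  249.9] F [-0.6  0.  -0.2] j [-0.44  0.39  1.64 -0.02  1.06  1.14]
[[[0.1, 0.5, 0.1], [-2.0, 0.0, -2.0], 0], [[0, 0, 0], [0, 0, 0], 0], [[0, 0, 0], [0, 0, 0], 0], [[0, 0, 0], [0, 0, 0], 0], [[0, 0, 0], [0, 0, 0], 0]]
side token1_center [(array([557.1, -22.2,  74.8]), 0.56), (array([478.6, -27.4, 142.4]), 0.22)]
side lever_pad [(array([ 553.9, -194.2,  229.8]), 0.68), (array([556.6,  11.1,   2. ]), 0.47)]
side pan_in [(array([562.6, 352.9,  41.5]), 0.74), (array([554.1, -25.6,  84.3]), 0.56)]
top token1_center [(array([556. , -26. ,  72.3]), 0.54), (array([449.2, 374.1,  17.4]), 0.16)]
top lever_pad []
top pan_in [(array([557.8, -22.3,  83.9]), 0.76), (array([555.1,  13.9,  81.6]), 0.23)]
```

View pics/s7c.png

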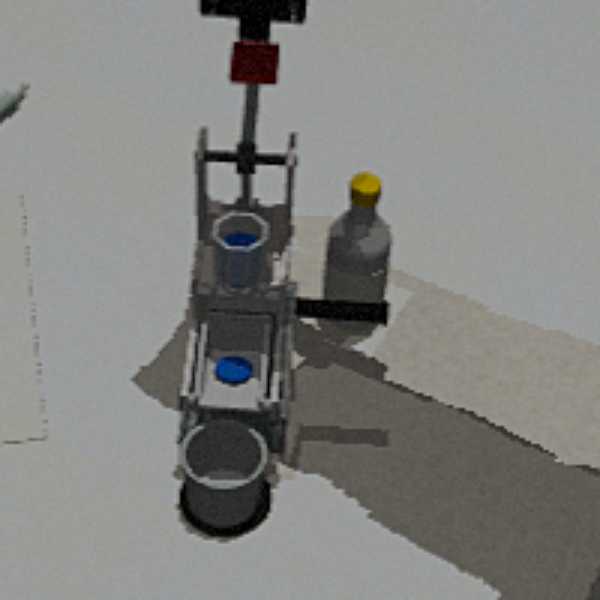

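>>> apply_moves:
  increments:
    - [[0, 1, 0.1], [-2, 0, -2], 0]
    - [[0, 1, 0], [0, 0, 0], 0]
    - [[0, 1, 0], [0, 0, 0], 0]
    - [[0, 1, 0], [0, 0, 0], 0]
    - [[0, 0.8, 0], [0, 0, 0], 0]

```text
t: 18.02
eef_pos: [557.3, -196.6, 198.6]
tcp_rot: [-1.567, 0.006, -3.138]
ft_force: [-1.0, -0.4, 8.0]
opening: 0.0
```

>>> apply_moves:
  increments:
    - [[0, 0.6, 0], [0, 0, 0], 0]
    - [[0, 0.5, 0], [0, 0, 0], 0]
    - [[0, 0.4, 0], [0, 0, 0], 0]
    - [[0, 0.4, 0], [0, 0, 0], 0]
    - [[0, 0.4, 0], [0, 0, 0], 0]

```text
t: 18.65
eef_pos: [557.7, -196.4, 191.1]
tcp_rot: [-1.561, 0.018, -3.137]
ft_force: [-13.7, 4.2, 43.2]
opening: 0.007
```

>>> apply_moves:
  increments:
    - [[0, -1, 0], [0, 0, 0], 0]
    - [[0, -1.5, 0], [0, 0, 0], 0]
    - [[0, -1.5, 0], [0, 0, 0], 0]
    - [[0, -1.5, 0], [0, 0, 0], 0]
    - [[0, 0, 0], [-0.5, 0, -1], 0]

```text
t: 19.27
eef_pos: [556.0, -195.5, 248.8]
tcp_rot: [-1.57, 0.001, -3.137]
ft_force: [-0.7, 0.1, -0.6]
opening: 0.002
```

```bash
python3 - <<'E'
from h import *
plan([([555.4,-194.4,245],tool(-180))],0,step=10)
p=read_camera("side")
print([(w(p,d["point"]).round(1),round(d["confidence"],2)) for d in nets.mark_of(p,"token2_center")[:4]])
cv2.imwrite("pics/s8c.png",cv2.resize(p["img"][60:260,290:390,::-1],None,fx=3,fy=3))
E
```

```text
t 19.27 pos [ 556.  -195.5  248.8] F [-0.7  0.1 -0.6] j [-0.45  0.41  1.61 -0.    1.13  1.12]
[[[0.1, 0.4, -0.1], [-0.0, 0.0, -0.0], 0], [[0, 0, 0], [0, 0, 0], 0], [[0, 0, 0], [0, 0, 0], 0], [[0, 0, 0], [0, 0, 0], 0], [[0, 0, 0], [0, 0, 0], 0]]
[(array([557.3, -49.9,  82.4]), 0.7)]
```

View pics/s8c.png

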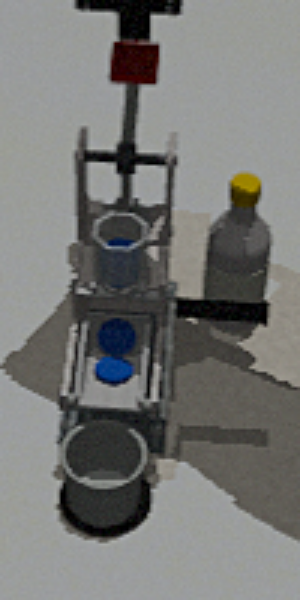

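>>> apply_moves:
  increments:
    - [[0, 1, 0], [0, 0, 0], 0]
    - [[0, 1, 0], [0, 0, 0], 0]
    - [[0, 1, 0], [0, 0, 0], 0]
    - [[0, 1, 0], [0, 0, 0], 0]
    - [[0, 0.8, 0], [0, 0, 0], 0]

```text
t: 20.0
eef_pos: [556.1, -197.1, 195.7]
tcp_rot: [-1.568, -0.0, -3.137]
ft_force: [-1.7, 3.1, 8.4]
opening: 0.005
```

>>> apply_moves:
  increments:
    - [[0, 0.6, 0], [0, 0, 0], 0]
    - [[0, 0.5, 0], [0, 0, 0], 0]
    - [[0, 0.4, 0], [0, 0, 0], 0]
    - [[0, 0.35, 0], [0, 0, 0], 0]
    - [[0, 0.3, 0], [0, 0, 0], 0]

```text
t: 20.62
eef_pos: [556.4, -196.8, 191.2]
tcp_rot: [-1.562, 0.013, -3.136]
ft_force: [-11.3, 3.3, 31.6]
opening: 0.005
```

>>> apply_moves:
  increments:
    - [[0, -1, 0], [0, 0, 0], 0]
    - [[0, -1.5, 0], [0, 0, 0], 0]
    - [[0, -1.5, 0], [0, 0, 0], 0]
    - [[0, -1.5, 0], [0, 0, 0], 0]
    - [[0, -2, 0], [0, 0, 0], 0]

```text
t: 21.25
eef_pos: [554.5, -195.7, 267.5]
tcp_rot: [-1.563, 0.01, -3.136]
ft_force: [0.7, 0.4, 0.1]
opening: 0.005
```

```bash
python3 - <<'E'
from h import *
H=W([(-39,84,142)])[0];print(H)
plan([([H[0],H[1],230],tool(-180))],7,step=50)
p=read_camera("side");q2=read_camera("top")
for pp in(p,q2):print([(w(pp,d["point"]).round(1),round(d["confidence"],2)) for d in nets.mark_of(pp,"token2_center")[:4]])
for pp in(p,q2):print([(w(pp,d["point"]).round(1),round(d["confidence"],2)) for d in nets.mark_of(pp,"pan_handle")[:2]])
cv2.imwrite("pics/s9c.png",np.hstack([cv2.resize(p["img"][60:260,290:390,::-1],(300,600)),cv2.resize(q2["img"][150:270,320:420,::-1],(500,600))]))
E
```

```text
[472.1554044  -28.00349467 142.        ]
t 21.25 pos [ 554.5 -195.7  267.5] F [0.7 0.4 0.1] j [-0.45  0.38  1.59 -0.    1.15  1.12]
[[[2.0, 0.9, -4.2], [-0.0, 0.0, -0.0], 7], [[2.0, 0.9, -4.2], [-0.0, 0.0, -0.0], 7], [[2.1, 0.9, -4.2], [-0.0, 0.0, -0.0], 7], [[2.1, 0.9, -4.2], [-0.0, 0.0, -0.0], 7], [[0, 0, 0], [0, 0, 0], 7]]
[(array([481.9, -29.8, 146. ]), 0.41)]
[(array([553.6,  11.9,  82.2]), 0.42), (array([556.5,  11.6,  -2.7]), 0.17)]
[(array([482.5, -30.4, 143.2]), 0.58)]
[(array([478.9, -30.1, 141.9]), 0.66)]
```

View pics/s9c.png

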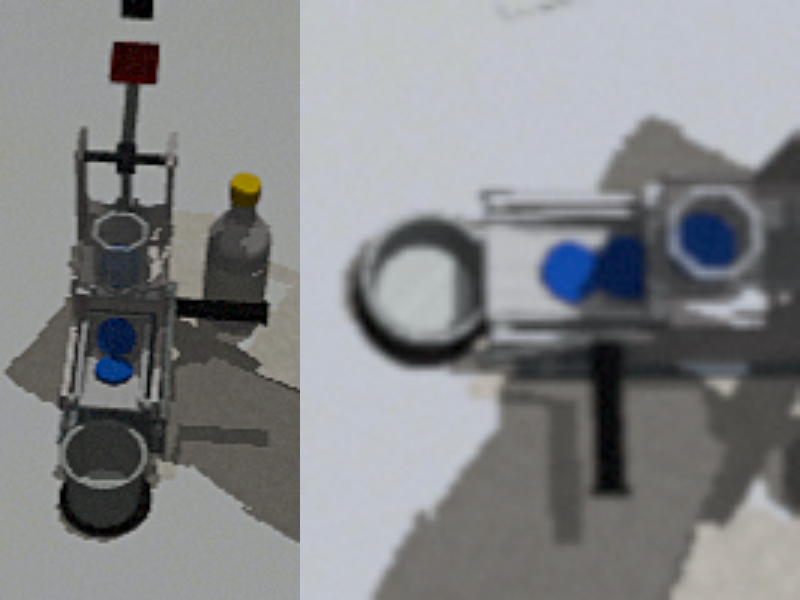

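```bash
python3 - <<'E'
from h import *
a=cv2.imread("pics/s8c.png"); b=cv2.imread("pics/s9c.png")[:,:300]
a=cv2.resize(a,(100,200),interpolation=cv2.INTER_AREA).astype(int);b=cv2.resize(b,(100,200),interpolation=cv2.INTER_AREA).astype(int)
for y in range(74,130):
    print(y," | ".join("".join(("." if i[y,x,0]-i[y,x,2]<40 else str(min(9,i[y,x,0]//26))) for x in range(26,54)) for i in (a,b)))
p=read_camera("side")
for z in (137,143,149,155,161): print(z,proj(p,W([(-83+15*np.cos(t),15*np.sin(t),z) for t in (0,1.57,3.14,4.71)])).round(1).tolist())
E
```

```text
74 ............................ | ............................
75 ............................ | ............................
76 ............................ | ............................
77 ............................ | ............................
78 ............................ | ............................
79 .............2.............. | ............................
80 ..........22222222.......... | ............................
81 ..........32222223.......... | ............................
82 ............................ | ............................
83 ............................ | ............................
84 ............................ | ............................
85 ............................ | ............................
86 ............................ | ............................
87 ............................ | ............................
88 ............................ | ............................
89 ............................ | ............................
90 ............................ | ............................
91 ..........................
[... 2102 characters left out ...]
.... | ......345555555554..........
125 .......34455554433.......... | ......234455554433..........
126 ........23344332............ | ........23344332............
127 ...........222.............. | ...........21...............
128 ............................ | ............................
129 ............................ | ............................
137 [[328.8, 152.3], [336.1, 147.9], [329.9, 142.7], [322.6, 147.0]]
143 [[328.8, 150.4], [336.2, 146.0], [330.0, 140.7], [322.6, 145.0]]
149 [[328.8, 148.4], [336.2, 144.0], [330.0, 138.8], [322.6, 143.1]]
155 [[328.8, 146.5], [336.3, 142.1], [330.0, 136.8], [322.6, 141.1]]
161 [[328.9, 144.5], [336.4, 140.1], [330.1, 134.8], [322.6, 139.1]]
```

>>> apply_moves:
  increments:
    - [[2.0, 0.5, -4.2], [0, 0, 0], 7]
    - [[2.0, 0.5, -4.2], [0, 0, 0], 7]
    - [[2.1, 0.5, -4.2], [0, 0, 0], 7]
    - [[2.1, 0.5, -4.2], [0, 0, 0], 7]
    - [[0, 0, 0], [0, 0, 0], 7]

```text
t: 22.22
eef_pos: [468.1, -24.0, 240.0]
tcp_rot: [-1.565, 0.005, -3.138]
ft_force: [-0.6, -0.1, 0.6]
opening: 0.474
```

```bash
python3 - <<'E'
from h import *
plan([([472,-28.5,190],tool(-180)),([472,-28.5,123.5],tool(-180))],7,step=40)
E
```

```text
t 22.23 pos [468.1 -24.  240. ] F [-0.6 -0.1  0.6] j [-0.19  0.24  1.9  -0.01  1.    1.38]
[[[-0.2, 2.5, 0.2], [-0.0, 0.0, -0.0], 7], [[-0.2, 2.5, 0.2], [-0.0, 0.0, -0.0], 7], [[0.0, 3.3, -0.0], [0.0, 0.0, 0.0], 7], [[0.0, 3.3, -0.0], [0.0, 0.0, 0.0], 7], [[0, 0, 0], [0, 0, 0], 7]]
```

>>> apply_moves:
  increments:
    - [[-0.2, 2.4, 0.2], [0, 0, 0], 7]
    - [[-0.2, 2.4, 0.2], [0, 0, 0], 7]
    - [[0, 2.5, 0], [0, 0, 0], 7]
    - [[0, 2.5, 0], [0, 0, 0], 7]
    - [[0, 0.8, 0], [0, 0, 0], 7]

```text
t: 22.85
eef_pos: [475.2, -31.2, 130.5]
tcp_rot: [-1.564, 0.007, -3.138]
ft_force: [-0.4, 0.2, -0.5]
opening: 0.736
```

```bash
python3 - <<'E'
from h import *
plan([([472,-28.5,123.5],tool(-180))],7,step=40); print(cur()[2]["opening"])
E
```

```text
t 22.85 pos [475.2 -31.2 130.5] F [-0.4  0.2 -0.5] j [-0.2   0.4   2.01 -0.01  0.72  1.37]
[[[0.3, 0.7, -0.3], [-0.0, 0.0, -0.0], 7], [[0, 0, 0], [0, 0, 0], 7], [[0, 0, 0], [0, 0, 0], 7], [[0, 0, 0], [0, 0, 0], 7], [[0, 0, 0], [0, 0, 0], 7]]
0.7358375551721168
```

>>> apply_moves:
  increments:
    - [[0.3, 0.6, -0.3], [0, 0, 0], 7]
    - [[0, 0.1, 0], [0, 0, 0], 7]
    - [[0, 0, 0], [0, 0, 0], 3]
    - [[0, 0, 0], [0, 0, 0], 1]
    - [[0, 0, 0], [0, 0, 0], 0.5]

```text
t: 23.48
eef_pos: [473.2, -28.8, 124.7]
tcp_rot: [-1.563, 0.009, -3.138]
ft_force: [-0.3, -0.4, 0.7]
opening: 0.478
```

>>> apply_moves:
  increments:
    - [[0, 0, 0], [0, 0, 0], 0.5]
    - [[0, 0, 0], [0, 0, 0], 0.5]
    - [[0, 0, 0], [0, 0, 0], 0.5]
    - [[0, 0, 0], [0, 0, 0], 0.5]
    - [[0, 0, 0], [0, 0, 0], 0.5]

```text
t: 24.1
eef_pos: [473.4, -28.9, 125.1]
tcp_rot: [-1.563, 0.01, -3.138]
ft_force: [0.0, -1.0, -0.4]
opening: 0.137
```

```bash
cat >> h.py <<'E'
def arc(a0,a1,n,op):
    """pan-angle steps about the hinge; bar-centre from current grip point"""
    p,R,s=cur(); g=p-R.apply([0,1,0])*env.grip_point_offset
    c,s_=np.cos(q[2]),np.sin(q[2]); ex=np.array([c,s_,0]); h=np.r_[q[:2],78]
    d=g-h; x,z=d@ex,d[2]; phi=np.arctan2(x,z); 
    print("t",round(s["t"],2),"op",round(s["opening"]*95,1),"F",s["ft_force"].round(1),"rot",R.as_euler("xyz",True).round(1),"x,z",round(x,1),round(z+78,1),"r",round(np.hypot(x,z),1),"pan",round(phi+.55,3))
    A=np.linspace(phi+.55 if a0 is None else a0,a1,n+1); rows=[]; prev=(x,z)
    for a in A[1:]:
        t=(75*np.sin(a-.55),75*np.cos(a-.55)); dw=ex*(t[0]-prev[0])+np.array([0,0,t[1]-prev[1]]); prev=t
        rows.append([(R.inv().apply(dw)/10).round(2).tolist(),[0,0,0],op])
    for i in range(0,n,5): print(rows[i:i+5])
E
python3 - <<'E'
from h import *
arc(None,1.4,15,0.5)
E
```

```text
t 24.1 op 13.0 F [ 0.  -1.  -0.4] rot [ -89.6    0.6 -179.8] x,z -39.8 143.9 r 76.9 pan 0.007
[[[-0.01, -0.17, -0.71], [0, 0, 0], 0.5], [[-0.01, -0.28, -0.64], [0, 0, 0], 0.5], [[-0.01, -0.22, -0.66], [0, 0, 0], 0.5], [[-0.01, -0.16, -0.68], [0, 0, 0], 0.5], [[-0.01, -0.09, -0.69], [0, 0, 0], 0.5]]
[[[-0.01, -0.03, -0.7], [0, 0, 0], 0.5], [[-0.0, 0.04, -0.7], [0, 0, 0], 0.5], [[-0.0, 0.1, -0.69], [0, 0, 0], 0.5], [[-0.0, 0.16, -0.68], [0, 0, 0], 0.5], [[-0.0, 0.23, -0.66], [0, 0, 0], 0.5]]
[[[-0.0, 0.29, -0.63], [0, 0, 0], 0.5], [[-0.0, 0.34, -0.61], [0, 0, 0], 0.5], [[-0.0, 0.4, -0.57], [0, 0, 0], 0.5], [[0.0, 0.45, -0.53], [0, 0, 0], 0.5], [[0.0, 0.5, -0.49], [0, 0, 0], 0.5]]
```

>>> apply_moves:
  increments:
    - [[0, -0.28, -0.65], [0, 0, 0], 0.5]
    - [[0, -0.28, -0.65], [0, 0, 0], 0.5]
    - [[0, -0.22, -0.66], [0, 0, 0], 0.5]
    - [[0, -0.16, -0.68], [0, 0, 0], 0.5]
    - [[0, -0.1, -0.7], [0, 0, 0], 0.5]

```text
t: 24.72
eef_pos: [474.3, 2.2, 137.3]
tcp_rot: [-1.557, 0.013, -3.137]
ft_force: [1.6, -4.2, -2.3]
opening: 0.141
```

```bash
python3 - <<'E'
from h import *
arc(None,1.4,10,0.5)
E
```

```text
t 24.73 op 13.4 F [ 1.6 -4.2 -2.3] rot [ -89.2    0.8 -179.7] x,z -8.6 156.1 r 78.6 pan 0.441
[[[-0.0, 0.3, -0.76], [0, 0, 0], 0.5], [[-0.01, 0.02, -0.72], [0, 0, 0], 0.5], [[-0.01, 0.08, -0.71], [0, 0, 0], 0.5], [[-0.0, 0.15, -0.7], [0, 0, 0], 0.5], [[-0.0, 0.22, -0.69], [0, 0, 0], 0.5]]
[[[-0.0, 0.28, -0.66], [0, 0, 0], 0.5], [[-0.0, 0.35, -0.63], [0, 0, 0], 0.5], [[0.0, 0.4, -0.6], [0, 0, 0], 0.5], [[0.0, 0.46, -0.55], [0, 0, 0], 0.5], [[0.0, 0.51, -0.51], [0, 0, 0], 0.5]]
```

>>> apply_moves:
  increments:
    - [[0, 0.1, -0.76], [0, 0, 0], 0.5]
    - [[0, 0.1, -0.72], [0, 0, 0], 0.5]
    - [[0, 0.14, -0.71], [0, 0, 0], 0.5]
    - [[0, 0.18, -0.7], [0, 0, 0], 0.5]
    - [[0, 0.24, -0.69], [0, 0, 0], 0.5]

```text
t: 25.35
eef_pos: [475.2, 38.7, 130.6]
tcp_rot: [-1.555, 0.017, -3.136]
ft_force: [2.5, -4.2, -1.9]
opening: 0.142
```

```bash
python3 - <<'E'
from h import *
arc(None,1.42,6,0.5)
E
```

```text
t 25.35 op 13.4 F [ 2.5 -4.2 -1.9] rot [ -89.1    1.  -179.7] x,z 28.0 149.4 r 76.7 pan 0.923
[[[0.0, 0.4, -0.51], [0, 0, 0], 0.5], [[-0.0, 0.29, -0.55], [0, 0, 0], 0.5], [[0.0, 0.33, -0.52], [0, 0, 0], 0.5], [[0.0, 0.37, -0.5], [0, 0, 0], 0.5], [[0.0, 0.41, -0.46], [0, 0, 0], 0.5]]
[[[0.0, 0.45, -0.43], [0, 0, 0], 0.5]]
```

>>> apply_moves:
  increments:
    - [[0, 0.4, -0.6], [0, 0, 0], 0.5]
    - [[0, 0.36, -0.6], [0, 0, 0], 0.5]
    - [[0, 0.4, -0.58], [0, 0, 0], 0.5]
    - [[0, 0.45, -0.55], [0, 0, 0], 0.5]
    - [[0, 0.4, -0.45], [0, 0, 0], 0.5]

```text
t: 25.98
eef_pos: [476.3, 67.2, 109.7]
tcp_rot: [-1.552, 0.019, -3.134]
ft_force: [-8.6, -50.5, 46.3]
opening: 0.137
```

```bash
python3 - <<'E'
from h import *
arc(None,1.42,3,0.5)
p=read_camera("side");im=p["img"][:,:,::-1].astype(int)
m=((im[:,:,0]-im[:,:,2])>40);m[:,:200]=0;n,l,s,c=cv2.connectedComponentsWithStats(m.astype(np.uint8));print([(s[i,:].tolist()) for i in range(1,n) if s[i,4]>5])
print(proj(p,W([(31,0,1),(31,0,59),(-83,0,143)])))
cv2.imwrite("pics/s10.png",im)
E
```

```text
t 25.98 op 13.1 F [ -8.6 -50.5  46.3] rot [ -88.9    1.1 -179.6] x,z 56.6 128.5 r 75.8 pan 1.392
[[[0.0, 0.11, 0.01], [0, 0, 0], 0.5], [[0.0, 0.05, -0.05], [0, 0, 0], 0.5], [[0.0, 0.05, -0.05], [0, 0, 0], 0.5]]
[[327, 142, 6, 1, 6], [320, 216, 12, 6, 57], [200, 339, 4, 11, 26]]
[[324.39052181 224.9986324 ]
 [324.4802672  209.8000267 ]
 [329.37353026 145.51702694]][ WARN:0@0.914] global loadsave.cpp:1063 imwrite_ Unsupported depth image for selected encoder is fallbacked to CV_8U.
```

>>> apply_moves:
  increments:
    - [[0, 0, 0.1], [0, 0, 0], 0.5]
    - [[0, 0, 0], [0, 0, 0], 0.5]
    - [[0, 0, 0], [0, 0, 0], 0.5]
    - [[0, 0, 0], [0, 0, 0], 0.5]
    - [[0, 0, 0], [0, 0, 0], 0.5]

```text
t: 26.65
eef_pos: [476.5, 66.4, 109.8]
tcp_rot: [-1.552, 0.019, -3.135]
ft_force: [0.4, -3.0, 5.3]
opening: 0.138
```

```bash
python3 - <<'E'
from h import *
arc(None,1.42,3,0.5)
p=read_camera("side");t=read_camera("top")
for n in (p,t): print([(w(n,d["point"]).round(1),round(d["confidence"],2)) for d in nets.mark_of(n,"token1_center")[:4]])
cv2.imwrite("pics/s10.png",np.hstack([cv2.resize(p["img"][130:250,280:380,::-1],(400,480),interpolation=cv2.INTER_CUBIC),cv2.resize(t["img"][150:270,320:420,::-1],(400,480),interpolation=cv2.INTER_CUBIC)]))
E
```

```text
t 26.65 op 13.1 F [ 0.4 -3.   5.3] rot [ -88.9    1.1 -179.6] x,z 55.8 128.6 r 75.3 pan 1.384
[[[0.0, 0.08, -0.04], [0, 0, 0], 0.5], [[0.0, 0.07, -0.06], [0, 0, 0], 0.5], [[0.0, 0.07, -0.06], [0, 0, 0], 0.5]]
[(array([552.5,  33.7,  11.8]), 0.55)]
[(array([551.4,  41.3,  27.9]), 0.54)]
```

View pics/s10.png

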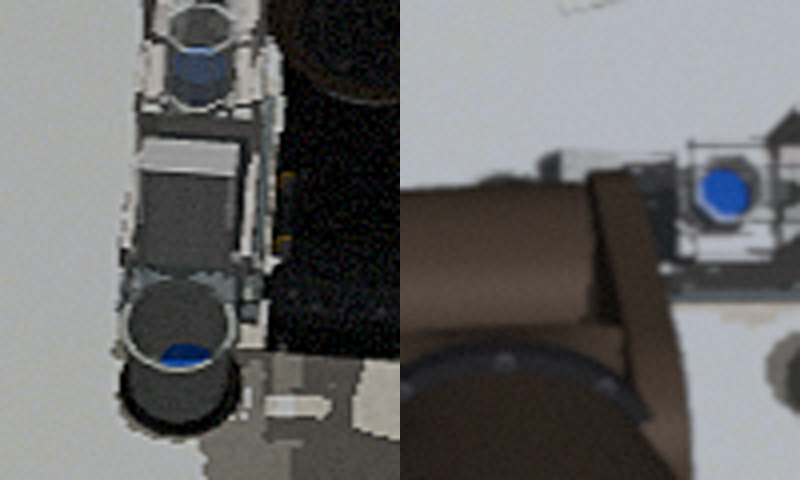

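```bash
python3 - <<'E'
from h import *
arc(None,0.0,20,0.5)
E
```

```text
t 26.85 op 13.1 F [-0.5 -1.9  5.3] rot [ -88.9    1.1 -179.6] x,z 55.8 128.6 r 75.3 pan 1.384
[[[-0.0, -0.35, 0.39], [0, 0, 0], 0.5], [[-0.0, -0.34, 0.39], [0, 0, 0], 0.5], [[-0.0, -0.31, 0.42], [0, 0, 0], 0.5], [[-0.0, -0.28, 0.44], [0, 0, 0], 0.5], [[0.0, -0.25, 0.45], [0, 0, 0], 0.5]]
[[[0.0, -0.22, 0.47], [0, 0, 0], 0.5], [[0.0, -0.19, 0.48], [0, 0, 0], 0.5], [[0.0, -0.15, 0.5], [0, 0, 0], 0.5], [[0.0, -0.12, 0.51], [0, 0, 0], 0.5], [[0.0, -0.08, 0.51], [0, 0, 0], 0.5]]
[[[0.0, -0.05, 0.52], [0, 0, 0], 0.5], [[0.01, -0.01, 0.52], [0, 0, 0], 0.5], [[0.01, 0.03, 0.52], [0, 0, 0], 0.5], [[0.01, 0.06, 0.52], [0, 0, 0], 0.5], [[0.01, 0.1, 0.51], [0, 0, 0], 0.5]]
[[[0.01, 0.13, 0.5], [0, 0, 0], 0.5], [[0.01, 0.17, 0.49], [0, 0, 0], 0.5], [[0.01, 0.2, 0.48], [0, 0, 0], 0.5], [[0.01, 0.23, 0.46], [0, 0, 0], 0.5], [[0.01, 0.26, 0.45], [0, 0, 0], 0.5]]
```

>>> apply_moves:
  increments:
    - [[0, -0.35, 0.4], [0, 0, 0], 0.5]
    - [[0, -0.35, 0.4], [0, 0, 0], 0.5]
    - [[0, -0.32, 0.45], [0, 0, 0], 0.5]
    - [[0, -0.3, 0.48], [0, 0, 0], 0.5]
    - [[0, -0.26, 0.5], [0, 0, 0], 0.5]

```text
t: 27.48
eef_pos: [476.3, 48.8, 126.4]
tcp_rot: [-1.56, 0.02, -3.139]
ft_force: [-0.2, 9.4, 8.2]
opening: 0.138
```

>>> apply_moves:
  increments:
    - [[0, -0.22, 0.5], [0, 0, 0], 0.5]
    - [[0, -0.19, 0.5], [0, 0, 0], 0.5]
    - [[0, -0.15, 0.5], [0, 0, 0], 0.5]
    - [[0, -0.12, 0.5], [0, 0, 0], 0.5]
    - [[0, -0.08, 0.5], [0, 0, 0], 0.5]

```text
t: 28.1
eef_pos: [475.5, 27.7, 135.3]
tcp_rot: [-1.568, 0.019, 3.142]
ft_force: [-0.9, 5.2, 9.8]
opening: 0.139
```

```bash
python3 - <<'E'
from h import *
arc(None,0.0,10,0.5)
E
```

```text
t 28.1 op 13.2 F [-0.9  5.2  9.8] rot [-89.8   1.1 180. ] x,z 16.7 154.1 r 77.9 pan 0.767
[[[0.01, 0.18, 0.63], [0, 0, 0], 0.5], [[0.0, -0.06, 0.57], [0, 0, 0], 0.5], [[0.0, -0.01, 0.57], [0, 0, 0], 0.5], [[0.0, 0.03, 0.57], [0, 0, 0], 0.5], [[0.0, 0.08, 0.57], [0, 0, 0], 0.5]]
[[[0.0, 0.12, 0.56], [0, 0, 0], 0.5], [[0.01, 0.16, 0.55], [0, 0, 0], 0.5], [[0.01, 0.2, 0.54], [0, 0, 0], 0.5], [[0.01, 0.24, 0.52], [0, 0, 0], 0.5], [[0.01, 0.28, 0.5], [0, 0, 0], 0.5]]
```

>>> apply_moves:
  increments:
    - [[0, 0.05, 0.6], [0, 0, 0], 0.5]
    - [[0, 0, 0.57], [0, 0, 0], 0.5]
    - [[0, 0.04, 0.57], [0, 0, 0], 0.5]
    - [[0, 0.07, 0.57], [0, 0, 0], 0.5]
    - [[0, 0.1, 0.57], [0, 0, 0], 0.5]

```text
t: 28.72
eef_pos: [475.5, 0.6, 134.4]
tcp_rot: [-1.572, 0.021, 3.14]
ft_force: [1.7, 2.5, 2.7]
opening: 0.139
```

```bash
python3 - <<'E'
from h import *
arc(None,0.0,8,0.5)
E
```

```text
t 28.73 op 13.2 F [1.7 2.5 2.7] rot [-90.1   1.2 179.9] x,z -10.4 153.2 r 75.9 pan 0.413
[[[0.0, 0.15, 0.37], [0, 0, 0], 0.5], [[0.0, 0.08, 0.38], [0, 0, 0], 0.5], [[0.0, 0.1, 0.37], [0, 0, 0], 0.5], [[0.0, 0.12, 0.37], [0, 0, 0], 0.5], [[0.0, 0.14, 0.36], [0, 0, 0], 0.5]]
[[[0.0, 0.16, 0.35], [0, 0, 0], 0.5], [[0.0, 0.18, 0.34], [0, 0, 0], 0.5], [[0.01, 0.19, 0.34], [0, 0, 0], 0.5]]
```

>>> apply_moves:
  increments:
    - [[0, 0.12, 0.4], [0, 0, 0], 0.5]
    - [[0, 0.1, 0.4], [0, 0, 0], 0.5]
    - [[0, 0.12, 0.4], [0, 0, 0], 0.5]
    - [[0, 0.14, 0.4], [0, 0, 0], 0.5]
    - [[0, 0.16, 0.4], [0, 0, 0], 0.5]

```text
t: 29.35
eef_pos: [474.9, -20.3, 127.2]
tcp_rot: [-1.573, 0.019, 3.14]
ft_force: [-0.2, 2.6, 2.3]
opening: 0.139
```

>>> apply_moves:
  increments:
    - [[0, 0.18, 0.36], [0, 0, 0], 0.5]
    - [[0, 0.2, 0.36], [0, 0, 0], 0.5]
    - [[0, 0.2, 0.36], [0, 0, 0], 0.5]
    - [[0, 0.15, 0.3], [0, 0, 0], 0.5]
    - [[0, 0.1, 0.2], [0, 0, 0], 0.5]

```text
t: 29.98
eef_pos: [474.7, -28.9, 122.1]
tcp_rot: [-1.586, 0.02, 3.135]
ft_force: [-1.1, 21.9, 19.5]
opening: 0.142
```

```bash
python3 - <<'E'
from h import *
arc(None,0.0,5,0.5)
E
```

```text
t 29.98 op 13.5 F [-1.1 21.9 19.5] rot [-90.9   1.2 179.6] x,z -40.2 140.9 r 74.7 pan -0.019
[[[-0.0, -0.04, -0.01], [0, 0, 0], 0.5], [[-0.0, -0.01, -0.02], [0, 0, 0], 0.5], [[-0.0, -0.01, -0.02], [0, 0, 0], 0.5], [[-0.0, -0.01, -0.02], [0, 0, 0], 0.5], [[-0.0, -0.01, -0.02], [0, 0, 0], 0.5]]
```

>>> apply_moves:
  increments:
    - [[0, 0, -0.05], [0, 0, 0], 0.5]
    - [[0, 0, 0], [0, 0, 0], 0.5]
    - [[0, 0, 0], [0, 0, 0], 6]
    - [[0, 0, 0], [0, 0, 0], 6]
    - [[0, 0, 0], [0, 0, 0], 6]

```text
t: 30.6
eef_pos: [474.5, -28.9, 121.8]
tcp_rot: [-1.585, 0.02, 3.136]
ft_force: [0.4, 1.1, 0.1]
opening: 0.4
```

>>> apply_moves:
  increments:
    - [[0, 0, 0], [0, 0, 0], 6]
    - [[0, -1, 0], [0, 0, 0], 6]
    - [[0, -2, 0], [0, 0, 0], 6]
    - [[0, -4, 0], [0, 0, 0], 6]
    - [[0, -4, 0], [0, 0, 0], 6]

```text
t: 31.22
eef_pos: [471.2, -30.5, 234.3]
tcp_rot: [-1.586, 0.015, 3.136]
ft_force: [0.6, -0.4, 0.5]
opening: 0.625
```

>>> apply_moves:
  increments:
    - [[2, -2, 3], [0, 0, 0], 6]
    - [[2, -2, 4], [0, 0, 0], 6]
    - [[2, 0, 4], [0, 0, 0], 6]
    - [[0, 0, 4], [0, 0, 0], 6]
    - [[0, 0, 4], [0, 0, 0], 6]

```text
t: 31.85
eef_pos: [408.2, -224.1, 279.4]
tcp_rot: [-1.581, 0.025, 3.141]
ft_force: [0.1, 0.4, 0.1]
opening: 0.635
```

```bash
python3 - <<'E'
from h import *
p,R,s=cur();print(p,s["ft_force"],s["opening"])
for c in("side","top"):
  p=read_camera(c); save(p,c+"_end.png")
  for n in("cup_center","token1_center","pan_handle","lever_pad","gel_jar_center","mouse_center","tape_center","bottle_center"): print(c,n,[(w(p,d["point"]).round(1).tolist(),round(d["confidence"],2)) for d in nets.mark_of(p,n)[:3]])
  im=p["img"].astype(int);m=((im[:,:,2]-im[:,:,0])>40).astype(np.uint8)
  n,l,st,ce=cv2.connectedComponentsWithStats(m);print([st[i].tolist() for i in range(1,n) if st[i,4]>5])
  print(proj(p,W([(31,0,10),(31,0,59),(-83,0,143),(-33,0,84)])).round(0).tolist())
  # bluish map of the cup interior
  u,v=proj(p,W([(31,0,30)]))[0].round().astype(int)
  for y in range(v-18,v+16): print("".join("#" if im[y,x,2]-im[y,x,0]>60 else "+" if im[y,x,2]-im[y,x,0]>25 else "." for x in range(u-18,u+19)),"".join("%4d"%im[y,x,2] for x in range(u-8,u+9,2)))
E
```

```text
[ 408.17502952 -224.09272051  279.37240225] [0.07176986 0.43101659 0.12058925] 0.6345166532950648
side cup_center [([559.4, 39.9, 24.3], 0.69), ([450.4, 377.1, 19.2], 0.69)]
side token1_center [([554.3, 34.4, 13.6], 0.43)]
side pan_handle [([482.3, -30.7, 143.4], 0.96)]
side lever_pad [([557.5, -192.6, 228.4], 0.78)]
side gel_jar_center [([563.1, 353.2, 44.8], 0.82)]
side mouse_center [([450.0, 380.1, 16.0], 0.64)]
side tape_center [([586.8, 232.2, 13.7], 0.58)]
side bottle_center [([463.3, -159.5, 72.0], 0.94)]
[[327, 142, 6, 1, 6], [320, 216, 13, 6, 60], [178, 294, 26, 57, 281]]
[[324.0, 223.0], [324.0, 210.0], [329.0, 146.0], [327.0, 180.0]]
.....................................   23  40  50  51  58  55  46  29  32
.....................................   49  57  53  53  51  55  56  52  41
.....................................  151  54  45  45  45  45  48  49  52
.....................................   75  39  46  44  43  41  42  47  57
.....................................   28  44  43  42  56  40  42  47  50
.....................................   39  51  42  45  46  42  51  45  
[... 4469 characters left out ...]
6  95 140 140 141 115  60
...........++++..########+...........  107  82  96  94 133 139 139 106  75
..................######+............  111  91 125 131 106 133 130  89 103
...................+++++.............   81 116 136 151 101 108 108 104 111
.....................................   44 112 132 150 128 120 115 112  72
.....................................   17  64 101 136 129 129 126  77  23
.....................................   12  27  54  80  78  78  72  26   7
.....................................   10  15  20  30  36  26  17   2  21
.....................................   37  14  15   8  20  19  16  15  42
.....................................   98  36  13  13  16  13  19  35  68
```

```bash
python3 - <<'E'
from h import *
for n in("side0","side_end"):
  im=cv2.imread(f"pics/{n}.png").astype(int)
  print(n)
  for y in range(128,160): print(y,"".join("%4d"%(im[y,x,0]-im[y,x,2]) for x in range(320,340,1)))
p=read_camera("side")
for z in (143,149,161): print(z,proj(p,W([(-83+15*np.cos(t),15*np.sin(t),z) for t in (0,3.14)])).round(1).tolist())
a=cv2.imread("pics/top0.png").astype(int);b=cv2.imread("pics/top_end.png").astype(int)
for i in(a,b):
  m=((i[...,0]-i[...,2])>40)[180:215,385:415];ys,xs=np.nonzero(m);print(m.sum(),xs.mean()+385,ys.mean()+180)
p=read_camera("top")
for z in (143,149,161): print(z,proj(p,W([(-83,0,z)])))
E
```

```text
side0
128   -4  -7  -9  -9   1   0  -1  -3  -2   0   3  -6   1  -5  -2   0   1  -2   3   5
129   -9  -9  -8  -6   3  -1   0   1  -2  -1   4   1   2  -2   1   0  -3   1  -2  -1
130   -9  -7  -7  -6   0  -2   3   0   2   0   0   2   0  -2   2  -1  -3  -1   1  -1
131   -8  -9 -11  -4   2  -1  -2  -1   3   3   3  -1   1   3   3  -2   0  -2  -1   1
132   -7 -10  -9  -3   3   4  -5   0   1  -1  -1   1  -4   0   0   0   0   0   3   2
133  -10  -5   1   3  -1  -2  -1   2  -4   0  -2   1  -4  -1   2   0   3   0  -1   1
134  -10  -4   1   1  -4  -5  -2   3 -10  -4  -8 -10  -4  -4   2  -3  -2   3   3   0
135   -4  -2  -3   0  -4  -5 -14 -16 -24 -20  -3 -15 -23 -15 -12  -6  -1  -1   0  -1
136   -8  -5  -4  -3 -10 -12  26 113 153 155 154 155 135  67  -5 -14   0   1   2   0
137   -5  -2  -2 -11  23 112 149 147 143 139 140 142 145 150  97  26  -9  -6  -3  -1
138  -10  -6  -2   9  78 142 141 143 135 134 139 133 141 130 140 103  23 -11  -2  -2
139   -1   0  -8  46 148 142 130 124 133 138 140 140 136 142 141 147  83  -8  -2  -1
140   -6   0  -5  27  66 128 140 130 141 138 134 137 131 137 141 101  32  
[... 3949 characters left out ...]
2  -2   0   2  15  22  25  20  23  11   4  -2  -2  -1   1  -3 -11
156    3   1  -1   1  -2   1  -1  -2   1   1  -1   2   0   0   2  -3  -2   4  -2   1
157   -2  -1  -5   1   2   2   1  -2  -3  -1   1  -2  -2   1   0   0   3   2   2  -3
158   -1   2   4  -3   1   1   1  -4  -6  -1   4  -4  -5   3  -4   0  -1  -2   3   1
159   -1  -5   3  -1   4  -3  -3   0   2  -1   1   0  -2   4   1   0   1   1  -5  -1
143 [[328.8, 150.4], [330.0, 140.7]]
149 [[328.8, 148.4], [330.0, 138.8]]
161 [[328.9, 144.5], [330.1, 134.8]]
150 401.6333333333333 196.88666666666666
122 400.44262295081967 197.8360655737705
143 [[399.62425685 197.64232516]]
149 [[400.14094499 197.12714256]]
161 [[401.19465978 196.07639521]]
```

```bash
python3 -c "
from cell import env
print(env.job_done())"
```

```text
the job is handed in; nothing more can be done
None
```

I paid out the three tokens and handed the job in at about 32 s of the 64 s allowed. I confirmed only two of the three tokens in the cup directly.

- **Cup:** I stood it on the mat from the +X side. The last pictures put it at about (557, 40) mm, against a mat centre of (556, 42).
- **Lever:** I pressed it down to its stop exactly three times. A picture after strokes 1 and 2 showed the new token in the pan. After stroke 3 the third token showed only as a slightly larger blob over the second. The first stroke pressed into the stop with 87 N at the wrist. That is under the 120 N wrist limit, but I meant it to be gentler; the later strokes stayed at 43 N and 32 N.
- **Pan:** I held the handle throughout, tipped it to about 1.39 rad, and eased it back at about 1 rad/s. It rested on its stop before I let go.

Last checks before handing in:
- **Magazine:** the stack had dropped about 17 mm from the start, which matches three tokens left.
- **Pan and desk:** no blue token showed in the pan or loose on the desk.
- **Tokens in the cup:** the cup showed one token lying flat and one leaning. I infer the third is underneath.
- **Handle, lever and bystanders:** the handle was at its upright position and the lever was up. The jar, mouse, tape and bottle were where they started, to within a few mm.
- **Disagreement:** in the top camera the network placed the pan handle on the cup (confidence 0.70). The side camera gave the correct upright position (0.96).

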